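# Recharge a drying canister and hold its cover ready for the screws

## Task

Recharge the drying canister: with the scoop, move at least three of the white drying balls from the steel pan into the open canister, without spilling any on the bench or touching them with the fingers, then stand the scoop on its base clear of the canister and let go of it. Pick up the cover plate and hold it still and level over the canister, about a centimetre above the flange and never touching it, with its four holes in line with the four threaded holes so that a thumbscrew would drop straight through each. Finish while still holding the cover there, and leave the bottles, jar, dish and slide box where they stand.

Things in the scene. Friction and masses are not known exactly. Their poses are not given: they have to be found in the camera images.
- canister: the open drying canister, fixed to the bench: stainless box with a rectangular flange round its mouth. Origin: centre of its underside on the bench; x along its long side, z up. Flange 148 (x) by 128 (y) mm, 8 mm thick, its top 62 mm above the bench; mouth 104 (x) by 84 (y) mm, centred; inner floor 10 mm above the bench. Two brass hose barbs stick out along x below the flange, to 87 mm from the centre. Black gasket strip round the mouth
- thread0 (a point): threaded hole (7 mm across its countersunk mouth, for an M6 thumbscrew) in the canister's flange, at its top surface, at (62, 52) mm from the canister's centre (one of four, at (+-62, +-52) mm); axes as the canister's
- thread2 (a point): threaded hole (7 mm across its countersunk mouth, for an M6 thumbscrew) in the canister's flange, at its top surface, at (-62, -52) mm from the canister's centre (one of four, at (+-62, +-52) mm); axes as the canister's
- canister_in (a point): point in the middle of the canister's inside, 21 mm above the bench, where the centre of a ball on its floor would be; axes as the canister's
- cover: the loose cover plate of the canister: aluminium, 148 (x) by 128 (y) by 5 mm, about 0.3 kg, lying flat with its handle up. Origin: centre of its underside; x along its long side and along the handle, z up. It fits the canister either way round (a half turn makes no difference)
- cover_grip (a point): centre of the bar of the cover's black bow handle, 41 mm above the plate's underside; the bar is 86 mm long (x), 14 mm wide (y), 12 mm high, with a post at each end (clear length between posts 62 mm, 30 mm free below the bar); axes as the cover's
- cover_hole0 (a point): plain 12 mm hole through the cover plate, its centre on the plate's underside, at (62, 52) mm from the plate's centre (one of four, at (+-62, +-52) mm); axes as the cover's
- cover_hole2 (a point): plain 12 mm hole through the cover plate, its centre on the plate's underside, at (-62, -52) mm from the plate's centre (one of four, at (+-62, +-52) mm); axes as the cover's
- scoop: the loose flat-bottomed steel lab scoop with blue handle, 0.14 kg, standing on its base. Origin: centre of the underside of its floor; x towards the open front lip, pointing away from the robot within about 15 degrees at the start, z up. Floor 90 (x) by 74 (y) mm, 1.5 mm thick; side walls 2.5 mm thick and 30 mm high over the rear 56 mm, sloping down to the floor near the lip; rear wall 31 mm high
- scoop_grip (a point): centre of the scoop's blue handle, 96 mm behind and 58 mm above the scoop's origin; the handle is a bar 94 mm long, 16 mm wide (y), 18 mm deep, rising backwards at 35 degrees; axes as the scoop's (x towards the lip, z up), not tilted with the handle
- scoop_lip (a point): middle of the scoop's front lip, on the underside of its floor, 45 mm ahead of the scoop's origin; axes as the scoop's
- pan: the steel pan of drying balls, fixed to the bench. Origin: centre of its underside on the bench; x along its length, pointing away from the robot within about 15 degrees, z up. Inner floor 160 (x) by 86 (y) mm, 8 mm above the bench; rim 60 mm above the bench; side walls upright, end walls leaning outwards by 25 degrees (inside length 208 mm at the rim). At the start the balls lie in the half towards +x
- ball0_center (a point): centre of a white, smooth and slippery ceramic drying ball, 22 mm across, 12 g; six alike lie loose in the pan in one layer
- ball1_center (a point): centre of a white, smooth and slippery ceramic drying ball, 22 mm across, 12 g; six alike lie loose in the pan in one layer
- ball2_center (a point): centre of a white, smooth and slippery ceramic drying ball, 22 mm across, 12 g; six alike lie loose in the pan in one layer
- ball3_center (a point): centre of a white, smooth and slippery ceramic drying ball, 22 mm across, 12 g; six alike lie loose in the pan in one layer
- ball4_center (a point): centre of a white, smooth and slippery ceramic drying ball, 22 mm across, 12 g; six alike lie loose in the pan in one layer
- ball5_center (a point): centre of a white, smooth and slippery ceramic drying ball, 22 mm across, 12 g; six alike lie loose in the pan in one layer
- teal_bottle: bystander: capped bottle of teal stain, 64 mm across, 150 mm tall; origin at the centre of its underside
- red_bottle: bystander: capped bottle of red stain, 64 mm across, 150 mm tall; origin at the centre of its underside
- dropper_bottle: bystander: small amber bottle with white cap, 38 mm across, 78 mm tall; origin at the centre of its underside
- glass_jar: bystander: empty glass tumbler, 60 mm across, 75 mm tall; origin at the centre of its underside
- screw_dish: bystander: white dish 72 mm across, 12 mm tall, holding the cover's four brass thumbscrews; origin at the centre of its underside
- slide_box: bystander: blue microscope-slide box with grey lid, 62 x 87 mm, 32 mm tall; origin at the centre of its underside

How it is judged:
By the outcome, as a careful person would: the job done as asked, in the order asked, and still so for the second after the job is handed in, while the arm keeps its last pose, push and grip.
It also fails if it takes over 72 s, if anything falls off the work surface, if the arm or the gripper's body presses on something with over 40 N, if the wrist force passes 120 N, or if a joint passes its speed limit or range.

## Robot

A 6-joint arm with a two-finger parallel gripper is mounted at the origin on the work surface. World frame = base frame: x ahead of the robot, y to its left, z up, the work surface at z = 0. Lengths are in m, angles in rad, forces in N, time in s.
With the tool pointing down it reaches from about 0.35 to 0.775 m from the base axis. Payload 5.5 kg.
Tool frame: the origin (TCP) lies between the finger pads; the fingertips stand 19 mm ahead of it and the grasp point (between the pads) is the TCP; z points along the fingers, y is the direction in which the jaws open and shut (so a half turn about z gives the same grasp; the last joint's range is limited). The gripper opens to 85 mm and grips with 20 to 120 N. Pads are 22 mm wide; open, the fingers measure 114 mm over their backs; the gripper's body (76 mm by 85 mm) begins 54 mm behind the grasp point. The pads swing forward as they close: fully open they stand 13 mm farther back than shut.
Start: joints at [0.99, 0.313, 0.046, 1.304, 0, 1.431], TCP at [0.245, 0.52, 0.25] pointing down, gripper open.
Joint ranges: [-2.76, 2.76], [-0.86, 1.69], [-1.03, 1.26], [-2.2, 2.34], [-1.47, 1.5], [-3.14, 3.14]. Speed limits (rad/s): [2.57, 2.57, 3.14, 3.14, 3.14, 3.14].

## Interface

Orientations are given as a unit quaternion [w, x, y, z].
In Python, from workcell import get_state, cams, workorder gives the robot as it stands.
- The arm moves only by the tool play_rows, never from a script. Its argument "series" is text: rows parted by semicolons, each of 7 numbers parted by spaces: the opening in per cent of the stroke, from 0 (shut) to 100 (fully open), then the shift along the tool's x, y, z in cm, then the turn, a rotation vector about the tool's x, y, z in degrees. A call has 1 to 12 rows; each row shifts and turns the commanded pose from where the row before left it, along the tool's axes as they then stand; what a row does not reach is not made up. A row lasts 1/8 s, in which the tool goes at most 62.5 mm and 10.7 degrees, less where a joint would pass 70% of its speed; a pose out of reach is approached as far as the arm can. A call with a gripper value outside its range is refused whole. The fingers move at their own pace and stop on an object; "newtons" is the grip in N (left out, the last holds). Time passes only in rows, so rows that do not move let the fingers close. It gives the time, the measured TCP pose, the force and the opening at its end, in the units of the state.
- get_state(): the state, without advancing time (a new reading comes with each control period).
- cams.read_camera(name): name is "scene" or "top" or "wrist"; returns the picture (400x640x3 uint8, red, green, blue); there is no depth.
- cams.get_calibration(name): a dict with "fx", "fy", "cx", "cy" (pixels), "rvec" (rotation vector, rad) and "tvec" (3), from world to camera coordinates, as OpenCV has them. Camera axes: x right, y down, z forward; pixel columns grow to the right and rows downward; lengths in m; the calibration is good to about 2 mm. A picture is of the moment at which its call begins: read the wrist's pose just before it. get_calibration takes no time and is no camera call; for the wrist camera it gives the pose at the moment of the call.
- workorder.hand_in(): hands the job in, once; it reports no verdict.
The state is a dict: "clock": time; "joint_pos": joint angles; "qvel": joint speeds; "tau": joint torques, N m; "tcp_pos": TCP position; "orientation": TCP orientation; "wrist_force": force on the tool from outside, world axes, zero at the start; "ft_torque": the same for the moment, N m; "finger_gap": finger opening in m.
Only numpy, scipy, OpenCV 4.12 (cv2) and the standard library are available. Lean on these libraries where they do the work, as an engineer would, in place of code of your own. Each camera call takes 0.05 s, during which the arm holds its last target.

## Working session

There is one attempt and no reset: what is moved stays moved. The work goes in short steps, Python scripts to look and compute and a tool call to move; the robot and the scene stay as the last step left them, time stands still between calls to the robot, and variables do not carry over. Pictures are saved under pics/ and viewed, and the job is handed in when it is done.

Besides the shell and the picture viewer there is one more tool, called after "Emit:" as name(argument=value, ...) on one line, values as JSON. play_rows: Moves the arm, as the interface text tells. Its arguments: {"type":"object","properties":{"series":{"type":"string"},"newtons":{"type":"number"}},"required":["series"]}

```bash
ls; mkdir -p pics; python3 - <<'E'
from workcell import get_state, cams, workorder
import cv2
s=get_state();print(s)
for n in ("scene","top","wrist"):
    print(n,cams.get_calibration(n))
    im=cams.read_camera(n); cv2.imwrite(f"pics/{n}0.png",im[:,:,::-1])
E
```

```text
pics
{'clock': 0.0, 'joint_pos': array([9.90406330e-01, 3.14024107e-01, 4.49704636e-02, 1.30360387e+00,
       2.33365207e-06, 1.43118113e+00]), 'qvel': array([ 0.00179974,  0.00019062,  0.00065003, -0.0024674 , -0.00078234,
        0.00151612]), 'tau': array([-2.53709601e-03, -4.80628431e+01,  2.98532724e+01,  1.94102334e-02,
       -1.79562999e-04,  1.74157648e-07]), 'tcp_pos': array([0.24506739, 0.51962783, 0.24939188]), 'orientation': array([-3.28918107e-04,  2.18607575e-01,  9.75812411e-01, -8.70526823e-04]), 'wrist_force': array([-0.33147521,  0.76271719, -0.29078039]), 'ft_torque': array([-0.01783181,  0.0152283 ,  0.02941922]), 'finger_gap': 0.08502748728281517}
scene {'fx': 374.22769912922814, 'fy': 374.22769912922814, 'cx': 313.7907620141581, 'cy': 200.12117470483844, 'rvec': array([ 2.16442049,  1.14412898, -0.44561995]), 'tvec': array([-0.31925713, -0.30215715,  1.24845976])}
top {'fx': 376.8990170404848, 'fy': 376.8990170404848, 'cx': 320.1478750819764, 'cy': 200.7302063118693, 'rvec': array([ 2.15238011, -2.20321526,  0.07374334]), 'tvec': array([0.0306236 , 0.57929911, 1.03314415])}
wrist {'fx': 349.91715616805044, 'fy': 349.91715616805044, 'cx': 320.4910607782352, 'cy': 203.72885875639628, 'rvec': array([-2.40827609, -1.52931098, -0.25053848]), 'tvec': array([-0.57456708, -0.04311154,  0.38029906])}
```

View pics/top0.png

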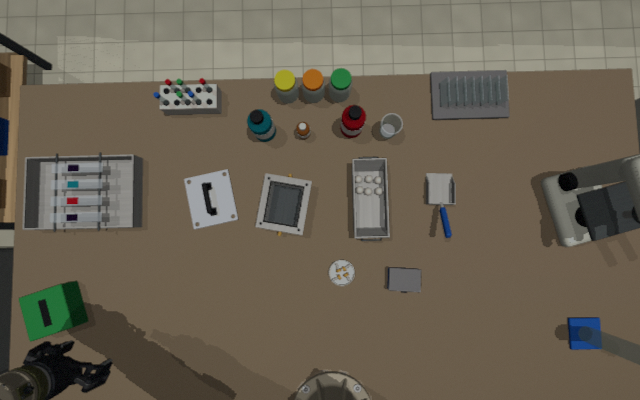

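View pics/scene0.png

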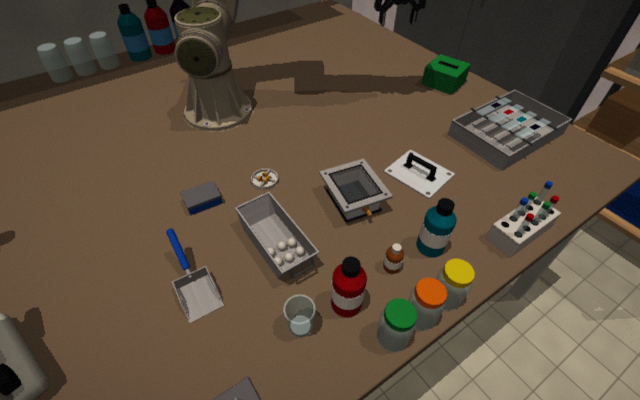

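View pics/wrist0.png

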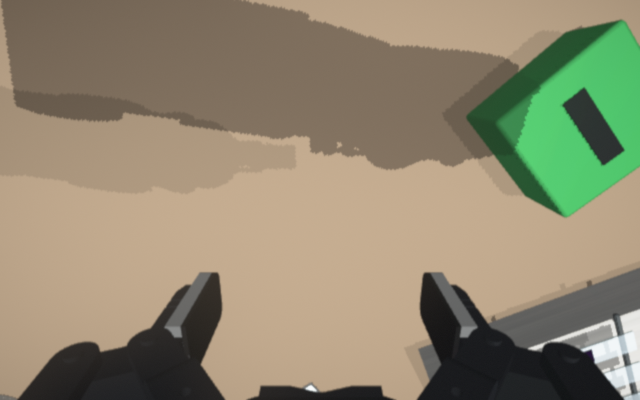

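```bash
cat > h.py <<'E'
import numpy as np, cv2
from scipy.spatial.transform import Rotation as R
from scipy.optimize import least_squares
from workcell import get_state, cams, workorder
def K(c): return np.array([[c['fx'],0,c['cx']],[0,c['fy'],c['cy']],[0,0,1.]])
def unproj(c,uv,z):
    Rm=R.from_rotvec(c['rvec']).as_matrix(); C=-Rm.T@c['tvec']
    out=[]
    for u,v in np.atleast_2d(uv):
        d=Rm.T@np.array([(u-c['cx'])/c['fx'],(v-c['cy'])/c['fy'],1]); out.append(C+d*(z-C[2])/d[2])
    return np.array(out)
def proj(c,P):
    P=np.atleast_2d(P); Q=R.from_rotvec(c['rvec']).apply(P)+c['tvec']
    return np.c_[c['fx']*Q[:,0]/Q[:,2]+c['cx'],c['fy']*Q[:,1]/Q[:,2]+c['cy']]
def crop(f,o,x0,y0,x1,y1,s):
    im=cv2.imread(f)[y0:y1,x0:x1]; cv2.imwrite(o,cv2.resize(im,None,fx=s,fy=s,interpolation=cv2.INTER_CUBIC))
def fit(c,pix,model,x0):
    """planar pose (x,y,yaw) of a body with model points (m) seen at pix"""
    model=np.array(model);pix=np.array(pix,float)
    def w(p): 
        a=p[2]; return np.c_[p[0]+model[:,0]*np.cos(a)-model[:,1]*np.sin(a),p[1]+model[:,0]*np.sin(a)+model[:,1]*np.cos(a),model[:,2]]
    r=least_squares(lambda p:(proj(c,w(p))-pix).ravel(),x0); 
    return r.x, np.sqrt((r.fun.reshape(-1,2)**2).sum(1))
def tcp():
    s=get_state(); q=s['orientation']; return s, R.from_quat(q[[1,2,3,0]])
def snap(n,f):
    c=cams.get_calibration(n); im=cams.read_camera(n); cv2.imwrite('pics/'+f,im[:,:,::-1]); return c
E
python3 - <<'E'
from h import *
crop('pics/top0.png','pics/t_a.png',175,150,325,250,5)
crop('pics/top0.png','pics/t_b.png',340,145,470,250,6)
E
```

```text
(no output)
```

View pics/t_a.png

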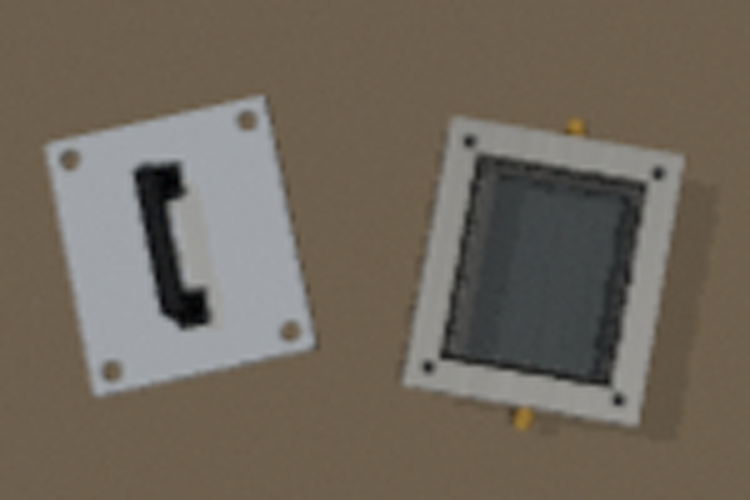

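View pics/t_b.png

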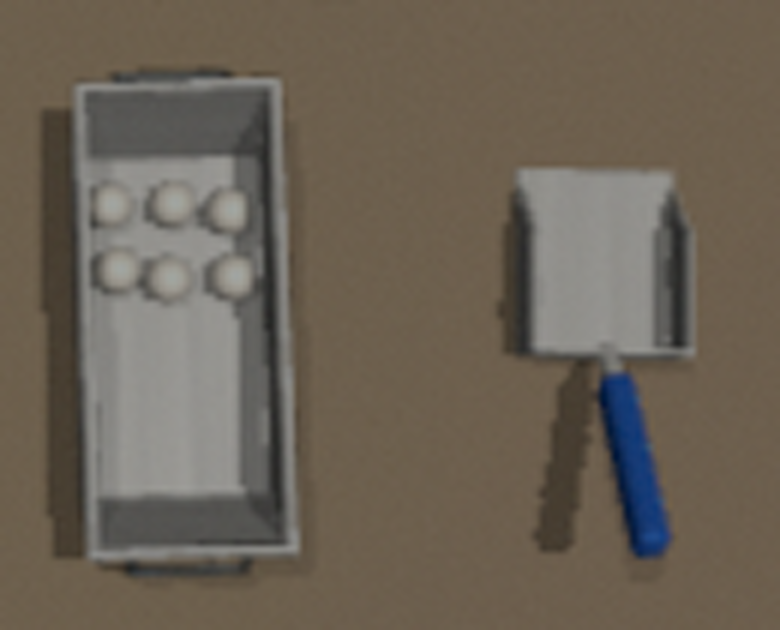

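```bash
python3 - <<'E'
from h import *
c=cams.get_calibration('top')
f=lambda L,x0,y0,s:[(x0+(x+.5)/s-.5,y0+(y+.5)/s-.5) for x,y in L]
sq=lambda a,b,z:[(a,b,z),(a,-b,z),(-a,-b,z),(-a,b,z)]
np.set_printoptions(precision=4,suppress=True)
print('cover',fit(c,f([(70,160),(247,120),(290,330),(112,372)],175,150,5),sq(.062,.052,.005),[.5,.3,0]))
print('can',fit(c,f([(470,142),(658,174),(618,400),(428,367)],175,150,5),sq(.062,.052,.062),[.5,.1,0]))
print('pan',fit(c,f([(88,94),(270,90),(285,540),(102,545)],340,145,6),sq(.104,.043,.06),[.5,.0,0]))
print('scoop',fit(c,f([(516,172),(672,172),(634,462)],340,145,6),[(.045,.037,0.0015),(.045,-.037,.0015),(-.096,0,.062)],[.5,-.2,0]))
print('balls',unproj(c,f([(110,204),(174,203),(228,211),(117,270),(167,277),(232,275)],340,145,6),.019))
for n,p,z in [('teal',(258,116),.15),('red',(354,112),.15),('dish',(341,272),.012),('jar',(392,122),.075),('slidebox',(405,276),.032),('dropper',(303,126),.078)]: print(n,unproj(c,[p],z))
E
```

```text
cover (array([0.5947, 0.3301, 0.2001]), array([0.0834, 0.0508, 0.1967, 0.1514]))
can (array([ 0.5713,  0.1163, -0.1948]), array([0.1265, 0.0801, 0.0877, 0.055 ]))
pan (array([ 0.5834, -0.1196, -0.001 ]), array([1.0754, 1.0942, 1.2395, 1.101 ]))
scoop (array([ 0.6079, -0.3213, -0.0467]), array([0.4737, 0.1418, 0.3704]))
balls [[ 0.6402 -0.0908  0.019 ]
 [ 0.6399 -0.1208  0.019 ]
 [ 0.6355 -0.146   0.019 ]
 [ 0.609  -0.0931  0.019 ]
 [ 0.6051 -0.1164  0.019 ]
 [ 0.6053 -0.1468  0.019 ]]
teal [[0.7868 0.167  0.15  ]]
red [[ 0.7908 -0.0738  0.15  ]]
dish [[ 0.3802 -0.0363  0.012 ]]
jar [[ 0.7842 -0.1821  0.075 ]]
slidebox [[ 0.3678 -0.2096  0.032 ]]
dropper [[0.7786 0.0582 0.078 ]]
```

```bash
cat >> h.py <<'E'
def seg(p0,R0,p1,R1,n):
    w=(R0.inv()*R1).as_rotvec(); p=R0.inv().apply(np.array(p1)-p0)
    M=sum(R.from_rotvec(w*k/n).as_matrix() for k in range(n))
    return np.linalg.solve(M,p)*100, np.degrees(w/n)
def show(p0,R0,p1,R1,n):
    d,w=seg(p0,R0,p1,R1,n); print(n,'x  %.2f %.2f %.2f  %.2f %.2f %.2f'%(*d,*w),' |d|=%.1fmm |w|=%.1f'%(np.linalg.norm(d)*10,np.linalg.norm(w)))
def toolR(yaw,a):
    """tool y along body y, pointing down, tilted a deg so fingers lean to body +x"""
    B=np.array([[-1,0,0],[0,1,0],[0,0,-1.]]).T
    return R.from_euler('z',yaw)*R.from_euler('y',-a,degrees=True)*R.from_matrix(B)
np.set_printoptions(precision=4,suppress=True)
E
python3 - <<'E'
from h import *
s,Rt=tcp()
c=cams.get_calibration('wrist'); Rm=R.from_rotvec(c['rvec']); C=-Rm.inv().apply(c['tvec'])
print('cam in tool',Rt.inv().apply(C-s['tcp_pos']), 'cam axis in tool',Rt.inv().apply(Rm.inv().apply([0,0,1])))
g=np.array([.6079,-.3213,0])+R.from_euler('z',-.047).apply([-.096,0,.058])
T=toolR(-.047,15); print(g,T.as_matrix())
pre=g-.12*T.apply([0,0,1]); print(pre)
show(s['tcp_pos'],Rt,pre,T,18)
E
```

```text
cam in tool [ 0.0824  0.0005 -0.1232] cam axis in tool [-0.3224 -0.0001  0.9466]
[ 0.512  -0.3168  0.058 ] [[-0.9649  0.047   0.2585]
 [ 0.0454  0.9989 -0.0122]
 [-0.2588  0.     -0.9659]]
[ 0.481  -0.3153  0.1739]
18 x  -2.39 -4.19 0.69  -0.17 -0.82 -1.25  |d|=48.8mm |w|=1.5
```

Emit:
play_rows(series="70 -2.4 -4.2 0.7 -0.2 -0.8 -1.25;70 -2.4 -4.2 0.7 -0.2 -0.8 -1.25;70 -2.4 -4.2 0.7 -0.2 -0.8 -1.25;70 -2.4 -4.2 0.7 -0.2 -0.8 -1.25;70 -2.4 -4.2 0.7 -0.2 -0.8 -1.25;70 -2.4 -4.2 0.7 -0.2 -0.8 -1.25;70 -2.4 -4.2 0.7 -0.2 -0.8 -1.25;70 -2.4 -4.2 0.7 -0.2 -0.8 -1.25;70 -2.4 -4.2 0.7 -0.2 -0.8 -1.25", newtons=60)

```text
clock: 1.27
tcp_pos: [0.3202, 0.0896, 0.1956]
orientation: [0.065, 0.121, 0.991, 0.002]
wrist_force: [0.1, 0.1, -0.5]
finger_gap: 0.0597
```

Emit:
play_rows(series="70 -2.4 -4.2 0.7 -0.2 -0.8 -1.25;70 -2.4 -4.2 0.7 -0.2 -0.8 -1.25;70 -2.4 -4.2 0.7 -0.2 -0.8 -1.25;70 -2.4 -4.2 0.7 -0.2 -0.8 -1.25;70 -2.4 -4.2 0.7 -0.2 -0.8 -1.25;70 -2.4 -4.2 0.7 -0.2 -0.8 -1.25;70 -2.4 -4.2 0.7 -0.2 -0.8 -1.25;70 -2.4 -4.2 0.7 -0.2 -0.8 -1.25;70 -2.4 -4.2 0.7 -0.2 -0.8 -1.25;70 0 0 0 0 0 0")

```text
clock: 2.52
tcp_pos: [0.4839, -0.319, 0.1661]
orientation: [0.128, 0.024, 0.991, 0.003]
wrist_force: [0.2, -1.0, -0.2]
finger_gap: 0.0599
```

```bash
python3 - <<'E'
from h import *
s,Rt=tcp(); print(s)
snap('wrist','w1.png')
g=np.array([.512,-.3168,.058]);T=toolR(-.047,15)
show(s['tcp_pos'],Rt,g-.06*T.apply([0,0,1]),T,4)
print(proj(cams.get_calibration('wrist'),[g]))
E
```

```text
{'clock': 2.525, 'joint_pos': array([-0.8125,  0.2144, -0.3276,  0.8489,  0.1856, -0.7473]), 'qvel': array([ 0.0295, -0.046 , -0.0703,  0.0412,  0.0052,  0.0172]), 'tau': array([ -0.7848, -40.8345,  30.5417,  -2.3208,   0.5668,  -0.1518]), 'tcp_pos': array([ 0.4839, -0.319 ,  0.1661]), 'orientation': array([0.1285, 0.024 , 0.9914, 0.0027]), 'wrist_force': array([ 0.2026, -0.9894, -0.1734]), 'ft_torque': array([0.0155, 0.257 , 0.0385]), 'finger_gap': 0.05990292752668637}
4 x  0.02 0.08 1.29  0.16 -0.06 -0.04  |d|=12.9mm |w|=0.2
[[320.0573 208.2536]]
```

View pics/w1.png

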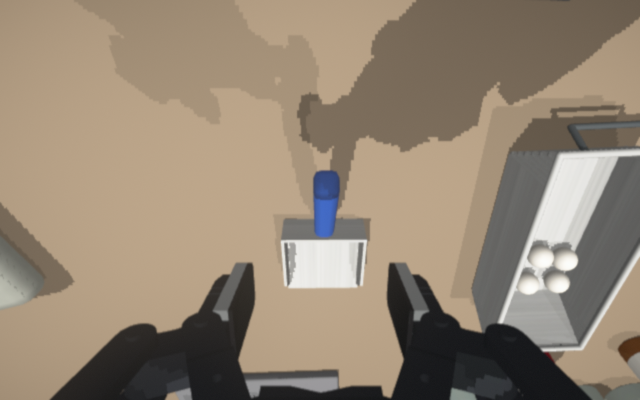

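```bash
python3 - <<'E'
from h import *
crop('pics/w1.png','pics/w1c.png',265,160,385,300,4)
E
```

```text
(no output)
```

View pics/w1c.png

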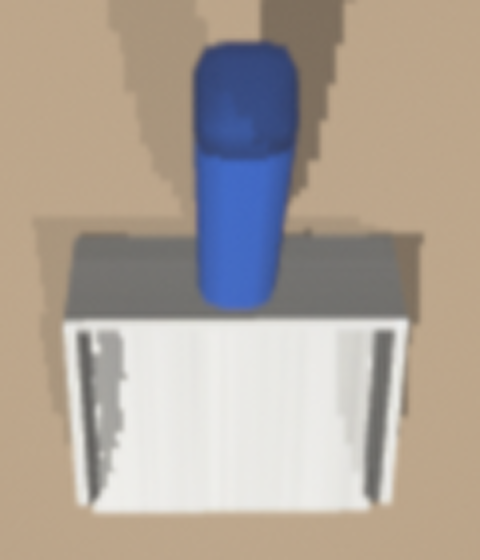

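```bash
python3 - <<'E'
from h import *
c=cams.get_calibration('wrist')
P=[(265+(x+.5)/4-.5,160+(y+.5)/4-.5) for x,y in [(65,320),(408,320),(78,237),(393,236),(80,508),(390,508),(240,230)]]
r,e=fit(c,P,[(-.045,.037,.031),(-.045,-.037,.031),(-.045,.037,0),(-.045,-.037,0),(.045,.037,.0015),(.045,-.037,.0015)][::1]+[(-.088,0,.064)],[.6,-.32,0]); print(r,e)
s,Rt=tcp(); print(s['tcp_pos'])
g=np.r_[r[:2],0]+R.from_euler('z',r[2]).apply([-.096,0,.058]);T=toolR(r[2],15);print(g)
show(s['tcp_pos'],Rt,g-.05*T.apply([0,0,1]),T,4)
show(s['tcp_pos'],Rt,g,T,8)
E
```

```text
[ 0.6128 -0.3176 -0.0495] [86.2492 85.3557 78.8964 78.9284 72.5991 73.8844 10.5086]
[ 0.4828 -0.3168  0.1658]
[ 0.5169 -0.3129  0.058 ]
4 x  -0.12 0.13 1.57  0.20 -0.08 -0.00  |d|=15.8mm |w|=0.2
8 x  -0.06 0.06 1.41  0.10 -0.04 -0.00  |d|=14.1mm |w|=0.1
```

```bash
python3 - <<'E'
from h import *
c=cams.get_calibration('wrist')
P=[(265+(x+.5)/4-.5,160+(y+.5)/4-.5) for x,y in [(65,320),(408,320),(78,237),(393,236),(80,508),(390,508)]]
r,e=fit(c,P,[(-.045,-.037,.031),(-.045,.037,.031),(-.045,-.037,0),(-.045,.037,0),(.045,-.037,.0015),(.045,.037,.0015)],[.6,-.32,0]); print(r,e)
s,Rt=tcp(); print(s['tcp_pos'])
g=np.r_[r[:2],0]+R.from_euler('z',r[2]).apply([-.096,0,.058]);T=toolR(r[2],15);print(g)
p1=g-.05*T.apply([0,0,1])
show(s['tcp_pos'],Rt,p1,T,4)
show(p1,T,g,T,4)
E
```

```text
[ 0.6077 -0.3173 -0.0445] [0.1581 0.8925 0.6348 0.7885 3.9631 4.4472]
[ 0.4828 -0.3168  0.1658]
[ 0.5118 -0.313   0.058 ]
4 x  -0.00 0.12 1.54  0.18 -0.08 -0.07  |d|=15.5mm |w|=0.2
4 x  -0.00 0.00 1.25  0.00 0.00 0.00  |d|=12.5mm |w|=0.0
```

Emit:
play_rows(series="60 0 0.12 1.5 0.2 -0.1 -0.1;60 0 0.12 1.5 0.2 -0.1 -0.1;60 0 0.12 1.5 0.2 -0.1 -0.1;60 0 0.12 1.5 0.2 -0.1 -0.1;60 0 0 1.3 0 0 0;60 0 0 1.3 0 0 0;60 0 0 1.3 0 0 0;60 0 0 1.2 0 0 0;60 0 0 0 0 0 0")

```text
clock: 3.7
tcp_pos: [0.5114, -0.3115, 0.0582]
orientation: [0.131, 0.02, 0.991, -0.003]
wrist_force: [0.2, 0.5, -0.6]
finger_gap: 0.0513
```

```bash
python3 - <<'E'
from h import *
s,Rt=tcp(); print(s['tcp_pos'],s['joint_pos'],s['wrist_force'])
snap('wrist','w2.png')
T=toolR(-.0445,15)
show(s['tcp_pos'],Rt,[.5118,-.313,.058],T,1)
E
```

```text
[ 0.5114 -0.3115  0.0582] [-0.7622  0.3457 -0.4497  0.5753  0.1709 -0.7041] [ 0.2087  0.4962 -0.6179]
1 x  -0.04 -0.15 0.04  -0.04 0.04 0.21  |d|=1.6mm |w|=0.2
```

View pics/w2.png

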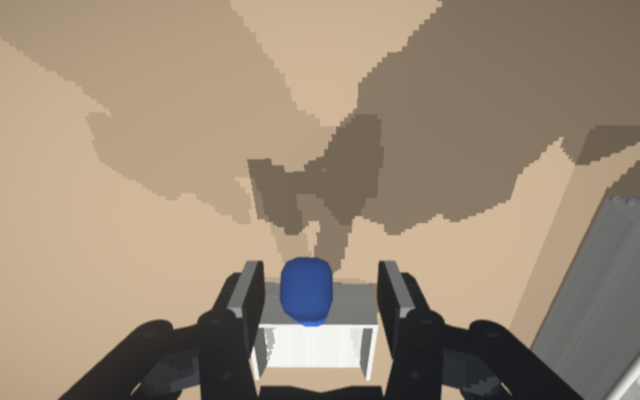

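Emit:
play_rows(series="60 0 -0.35 0 0 0 0.2;20 0 0 0 0 0 0;0 0 0 0 0 0 0;0 0 0 0 0 0 0;0 0 0 0 0 0 0;0 0 0 0 0 0 0", newtons=100)

```text
clock: 4.5
tcp_pos: [0.5119, -0.3159, 0.0601]
orientation: [0.132, 0.022, 0.991, -0.004]
wrist_force: [-3.0, -0.1, 5.5]
finger_gap: 0.0143
```

```bash
python3 - <<'E'
from h import *
s,Rt=tcp(); print(s['tcp_pos'],s['finger_gap'],s['wrist_force'])
snap('wrist','w3.png');snap('top','t3.png')
crop('pics/t3.png','pics/t3c.png',340,145,470,250,6)
E
```

```text
[ 0.5119 -0.3159  0.0601] 0.014257118920613458 [-3.0197 -0.1401  5.472 ]
```

View pics/w3.png

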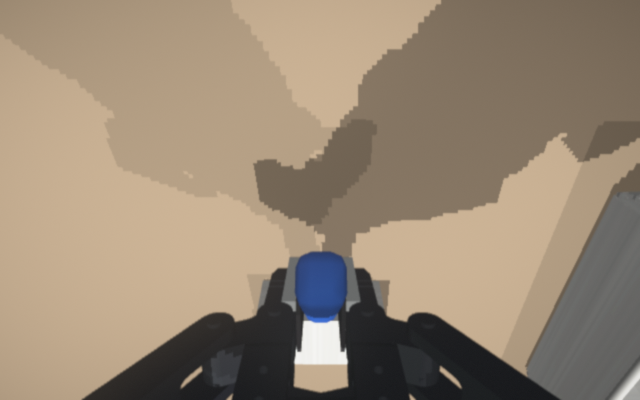

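View pics/t3c.png

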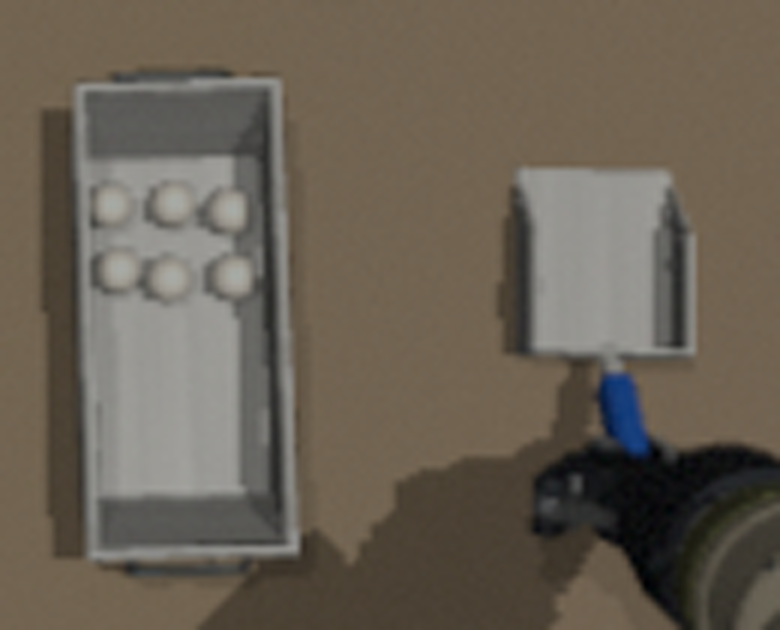

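```bash
cat >> h.py <<'E'
import json,os
def setS(pos,yaw):
    s,Rt=tcp(); Sr=Rt.inv()*R.from_euler('z',yaw); Sp=Rt.inv().apply(np.array(pos)-s['tcp_pos'])
    json.dump([Sp.tolist(),Sr.as_quat().tolist()],open('S.json','w'))
def S(): a,b=json.load(open('S.json')); return np.array(a),R.from_quat(b)
def scoop_now():
    s,Rt=tcp(); a,b=S(); return s['tcp_pos']+Rt.apply(a), Rt*b
def tool_for(p,Rs):
    a,b=S(); Rt=Rs*b.inv(); return np.array(p)-Rt.apply(a),Rt
def scoopR(yaw,up): return R.from_euler('z',yaw)*R.from_euler('y',-up,degrees=True)
E
python3 - <<'E'
from h import *
setS([.6078,-.3205,0],-.047)
s,Rt=tcp(); print(S()[0],S()[1].as_matrix())
p1=s['tcp_pos']+[0,0,.14]; show(s['tcp_pos'],Rt,p1,Rt,4)
show(p1,Rt,p1+[-.03,.05,0],Rt,2)
E
```

```text
[-0.0769 -0.0001  0.0832] [[-0.9652 -0.0029 -0.2616]
 [-0.0022  1.     -0.003 ]
 [ 0.2616 -0.0023 -0.9652]]
4 x  -0.92 -0.01 -3.38  0.00 0.00 0.00  |d|=35.0mm |w|=0.0
2 x  1.55 2.43 -0.43  0.00 0.00 0.00  |d|=29.2mm |w|=0.0
```

Emit:
play_rows(series="0 -0.25 0 -1 0 0 0;0 -0.9 0 -3.4 0 0 0;0 -0.9 0 -3.4 0 0 0;0 -0.9 0 -3.4 0 0 0;0 -0.7 0 -2.4 0 0 0;0 1.5 2.4 -0.4 0 0 0;0 1.5 2.4 -0.4 0 0 0;0 0 0 0 0 0 0")

```text
clock: 5.6
tcp_pos: [0.4812, -0.2637, 0.1999]
orientation: [0.131, 0.021, 0.991, -0.003]
wrist_force: [-0.4, -0.2, -2.3]
finger_gap: 0.0144
```

```bash
python3 - <<'E'
from h import *
s,Rt=tcp(); print(s['tcp_pos'],s['finger_gap'],s['wrist_force']); print(s['clock'])
c=snap('wrist','w4.png');print(c);snap('top','t4.png');snap('scene','s4.png')
crop('pics/t4.png','pics/t4c.png',330,145,460,250,6)
crop('pics/s4.png','pics/s4c.png',120,80,370,330,3)
p,Rs=scoop_now();print(p)
E
```

```text
[ 0.4812 -0.2637  0.1999] 0.014405854131472088 [-0.389  -0.1768 -2.3115]
5.6
{'fx': 349.91715616805044, 'fy': 349.91715616805044, 'cx': 320.4910607782352, 'cy': 203.72885875639628, 'rvec': array([-1.9194, -1.841 , -0.5587]), 'tvec': array([ 0.2431, -0.4814,  0.035 ])}
[ 0.5789 -0.2708  0.1403]
```

View pics/w4.png

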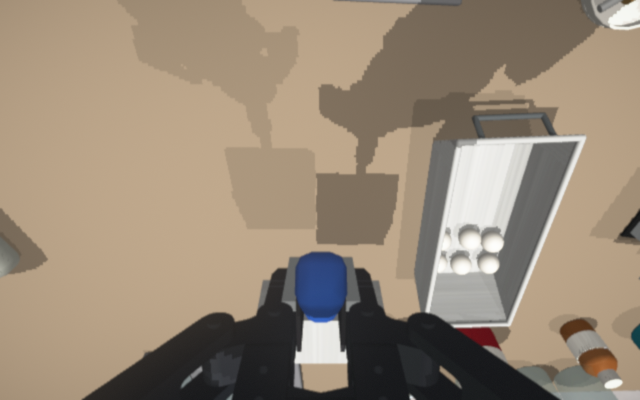

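View pics/s4.png

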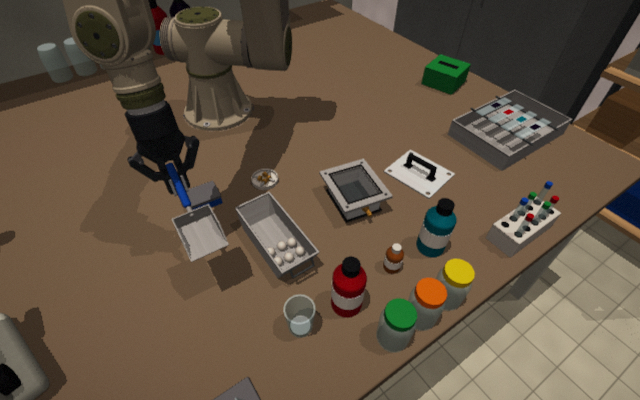

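View pics/t4c.png

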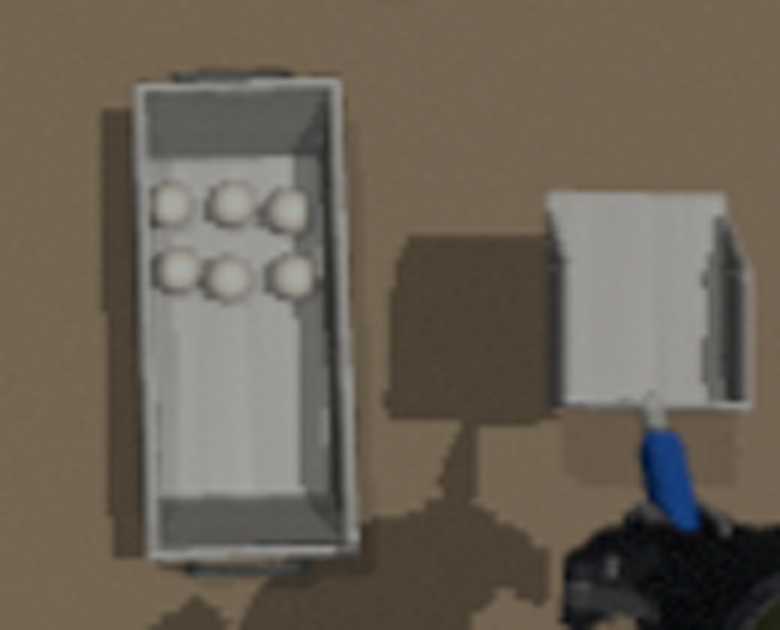

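```bash
python3 - <<'E'
from h import *
crop('pics/w4.png','pics/w4c.png',400,110,600,340,2.5 and 3)
p,Rs=scoop_now(); c=cams.get_calibration('top')
q=proj(c,p+Rs.apply([(.045,.037,0),(.045,-.037,0),(-.045,.037,.031),(-.045,-.037,.031)]))
print((q-[330,145]+.5)*6-.5)
E
```

```text
[[547.1437 190.9548]
 [725.9494 194.908 ]
 [566.3273 403.9215]
 [752.6498 408.242 ]]
```

View pics/w4c.png

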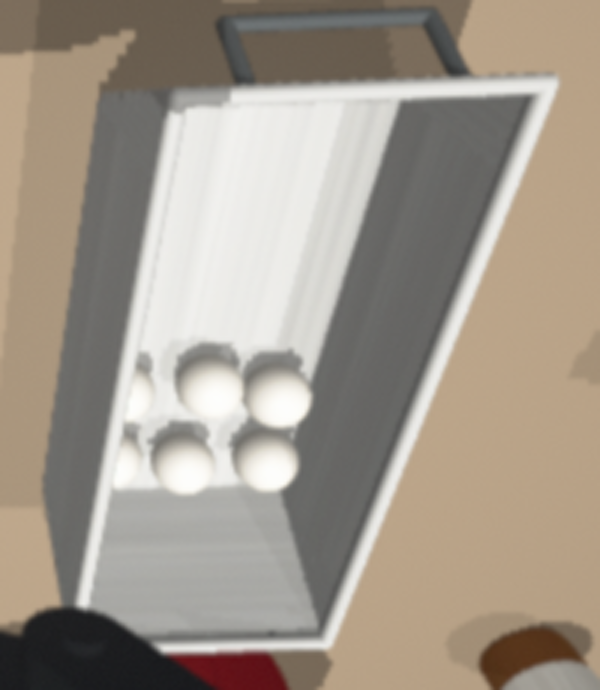

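```bash
python3 - <<'E'
from h import *
c=cams.get_calibration('wrist')
P=[(400+(x+.5)/3-.5,110+(y+.5)/3-.5) for x,y in [(533,97),(318,631),(178,107),(283,488)]]
r,e=fit(c,P,[(-.104,.043,.06),(.104,.043,.06),(-.104,-.043,.06),(.08,.043,.008)],[.58,-.12,0]); print(r,e)
B=unproj(c,[(400+(x+.5)/3-.5,110+(y+.5)/3-.5) for x,y in [(211,387),(278,397),(183,465),(267,460)]],.019); print(B)
print(R.from_euler('z',-r[2]).apply(B-np.r_[r[:2],0])*1000)
# refine scoop yaw
s,Rt=tcp(); a,b=S(); n=Rt.inv()*R.from_euler('z',.017)*Rt*b
json.dump([a.tolist(),n.as_quat().tolist()],open('S.json','w')); p,Rs=scoop_now(); print(Rs.as_euler('zyx'))
E
```

```text
[ 0.588  -0.1213  0.0051] [1.4386 3.2438 0.5907 2.0195]
[[ 0.6085 -0.1183  0.019 ]
 [ 0.6139 -0.0944  0.019 ]
 [ 0.6449 -0.1213  0.019 ]
 [ 0.6436 -0.0915  0.019 ]]
[[20.5295  2.8771 19.    ]
 [26.08   26.7555 19.    ]
 [56.9154 -0.3057 19.    ]
 [55.795  29.4586 19.    ]]
[-0.0297 -0.      0.0002]
```

```bash
python3 - <<'E'
from h import *
s,Rt=tcp(); R1=scoopR(0,-8)
t1=tool_for([.546,-.1198,.12],R1); print(t1[0])
show(s['tcp_pos'],Rt,*t1,5)
t2=tool_for([.546,-.1198,.04],R1); show(*t1,*t2,3)
t3=tool_for([.546,-.1198,.0175],R1); show(*t2,*t3,2)
E
```

```text
[ 0.4593 -0.1181  0.1929]
5 x  0.59 2.95 0.02  -0.04 1.60 -0.35  |d|=30.1mm |w|=1.6
3 x  0.33 0.01 2.65  0.00 0.00 0.00  |d|=26.7mm |w|=0.0
2 x  0.14 0.01 1.12  0.00 0.00 0.00  |d|=11.2mm |w|=0.0
```

Emit:
play_rows(series="0 0.6 2.95 0 0 1.6 -0.35;0 0.6 2.95 0 0 1.6 -0.35;0 0.6 2.95 0 0 1.6 -0.35;0 0.6 2.95 0 0 1.6 -0.35;0 0.6 2.95 0 0 1.6 -0.35;0 0 0 0 0 0 0")

```text
clock: 6.5
tcp_pos: [0.4585, -0.1165, 0.1932]
orientation: [0.062, 0.006, 0.998, -0.004]
wrist_force: [0.3, -0.3, -2.0]
finger_gap: 0.0149
```

```bash
python3 - <<'E'
from h import *
s,Rt=tcp(); p,Rs=scoop_now();print(p,Rs.as_euler('zyx',degrees=True),s['joint_pos'])
snap('top','t5.png');crop('pics/t5.png','pics/t5c.png',330,145,460,250,6)
R1=scoopR(0,-8)
t2=tool_for([.546,-.1198,.04],R1); show(s['tcp_pos'],Rt,*t2,3)
t3=tool_for([.546,-.1198,.0175],R1); show(*t2,*t3,2)
q=proj(cams.get_calibration('top'),p+Rs.apply([(.045,.037,0),(.045,-.037,0),(-.045,.037,.031),(-.045,-.037,.031)]))
print((q-[330,145]+.5)*6-.5)
E
```

```text
[ 0.5451 -0.1182  0.1201] [ 0.1229  8.0731 -0.1671] [-0.4459  0.0506 -0.4281  0.9765  0.0451 -0.4317]
3 x  0.30 -0.04 2.66  -0.04 -0.02 0.05  |d|=26.8mm |w|=0.1
2 x  0.14 0.01 1.12  0.00 0.00 0.00  |d|=11.2mm |w|=0.0
[[170.9703 292.3023]
 [344.759  287.7561]
 [187.2521 490.5548]
 [370.5078 485.931 ]]
```

View pics/t5c.png

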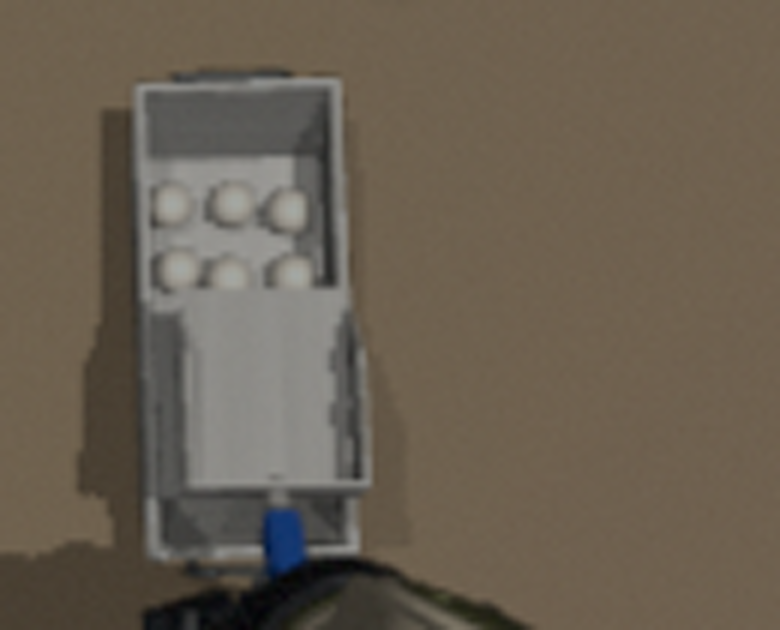

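Emit:
play_rows(series="0 0.3 -0.04 2.7 0 0 0.05;0 0.3 -0.04 2.7 0 0 0.05;0 0.3 -0.04 2.7 0 0 0.05;0 0 0 0 0 0 0")

```text
clock: 7.05
tcp_pos: [0.458, -0.1199, 0.11]
orientation: [0.06, 0.009, 0.998, -0.004]
wrist_force: [-0.6, 0.9, -0.6]
finger_gap: 0.0142
```

```bash
python3 - <<'E'
from h import *
s,Rt=tcp(); p,Rs=scoop_now();print(p,Rs.as_euler('zyx',degrees=True),s['wrist_force'])
R1=scoopR(0,-8)
t3=tool_for([.546,-.1198,.0175],R1); show(s['tcp_pos'],Rt,*t3,2)
snap('top','t6.png');crop('pics/t6.png','pics/t6c.png',330,145,460,250,6)
q=proj(cams.get_calibration('top'),p+Rs.apply([(.045,.037,0),(.045,-.037,0),(-.045,.037,.031),(-.045,-.037,.031)]))
print((q-[330,145]+.5)*6-.5)
E
```

```text
[ 0.5444 -0.1221  0.0367] [-0.26    8.2452 -0.0333] [-0.5737  0.9187 -0.6137]
2 x  0.06 0.10 0.98  -0.05 -0.12 -0.12  |d|=9.8mm |w|=0.2
[[163.694  310.4779]
 [323.6651 307.3796]
 [177.1653 492.8279]
 [345.1611 489.7057]]
```

View pics/t6c.png

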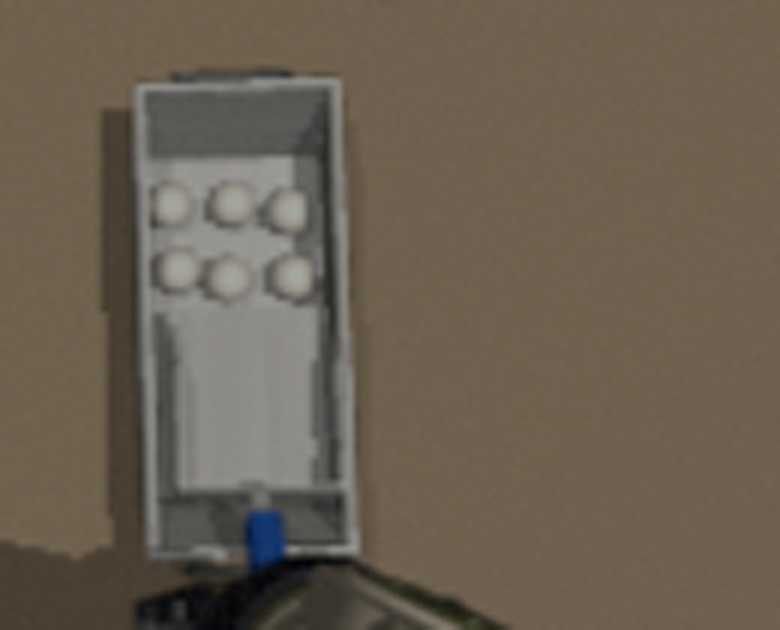

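Emit:
play_rows(series="0 0.05 0.1 0.9 0 0 -0.1;0 0.05 0.1 0.9 0 0 -0.1;0 0 0 0 0 0 0")

```text
clock: 7.48
tcp_pos: [0.4601, -0.1173, 0.0933]
orientation: [0.062, 0.006, 0.998, -0.004]
wrist_force: [-0.3, 0.2, -0.9]
finger_gap: 0.0144
```

```bash
cat > now.py <<'E'
from h import *
for i in range(1):
    s,Rt=tcp(); p,Rs=scoop_now();print(s['clock'],p,Rs.as_euler('zyx',degrees=True),s['wrist_force'],'lip',(p+Rs.apply([.045,0,0])))
E
python3 now.py
```

```text
7.475 [ 0.5467 -0.1191  0.0202] [ 0.0427  8.0987 -0.1662] [-0.2669  0.1867 -0.8857] lip [ 0.5912 -0.1191  0.0139]
```

Emit:
play_rows(series="0 0.03 0 0.25 0 0 0;0 0.03 0 0.2 0 0 0;0 0 0 0 0 0 0")

```text
clock: 7.85
tcp_pos: [0.462, -0.1181, 0.0902]
orientation: [0.064, 0.006, 0.998, -0.005]
wrist_force: [2.3, 0.4, 1.4]
finger_gap: 0.0147
```

```bash
python3 now.py
```

```text
7.85 [ 0.5488 -0.12    0.0175] [ 0.0416  7.863  -0.2345] [2.2731 0.3796 1.4046] lip [ 0.5934 -0.12    0.0113]
```

```bash
cat > lip.py <<'E'
from h import *
import sys
# args: lip x y z up yaw(deg) n
x,y,z,up,yaw,n=map(float,sys.argv[1:7])
s,Rt=tcp(); R1=scoopR(np.radians(yaw),up); o=np.array([x,y,z])-R1.apply([.045,0,0])
show(s['tcp_pos'],Rt,*tool_for(o,R1),int(n))
E
python3 lip.py .618 -.1198 .0112 -2 0 6
```

```text
6 x  -0.24 0.00 0.28  -0.05 -0.98 0.02  |d|=3.7mm |w|=1.0
```

Emit:
play_rows(series="0 -0.24 0 0.26 0 -1 0;0 -0.24 0 0.26 0 -1 0;0 -0.24 0 0.26 0 -1 0;0 -0.24 0 0.26 0 -1 0;0 -0.24 0 0.26 0 -1 0;0 -0.24 0 0.26 0 -1 0;0 0 0 0 0 0 0")

```text
clock: 8.72
tcp_pos: [0.4724, -0.1177, 0.0782]
orientation: [0.111, 0.007, 0.994, -0.006]
wrist_force: [-34.4, 2.0, 55.1]
finger_gap: 0.0147
```

```bash
python3 now.py;python3 lip.py .640 -.1198 .0108 -2 0 4; python3 - <<'E'
from h import *
snap('top','t7.png');crop('pics/t7.png','pics/t7c.png',330,145,460,250,6)
E
```

```text
8.725 [ 0.5657 -0.1199  0.014 ] [-0.0678  2.435  -0.3721] [-34.3636   2.038   55.127 ] lip [ 0.6107 -0.12    0.0121]
4 x  -0.69 0.00 0.22  -0.10 -0.11 0.01  |d|=7.2mm |w|=0.1
```

View pics/t7c.png

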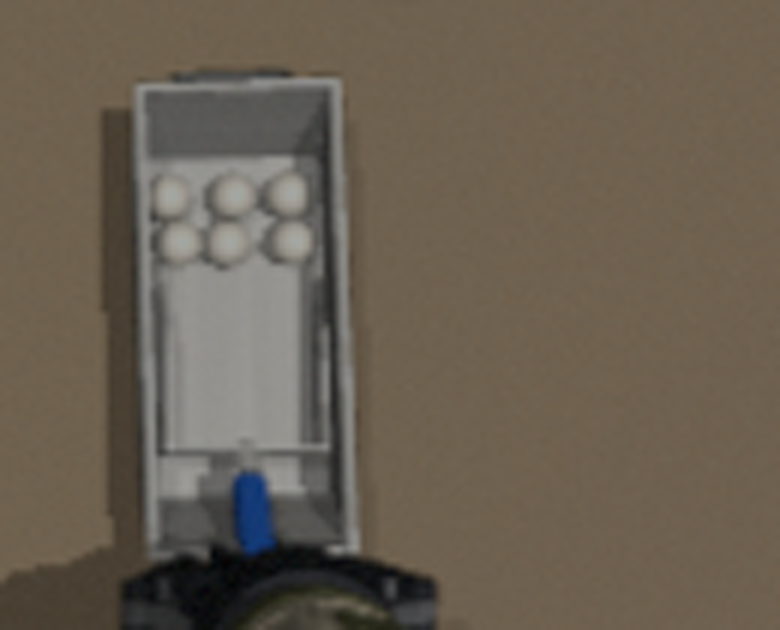

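Emit:
play_rows(series="0 0 0 -0.2 0 0 0;0 0 0 -0.2 0 0 0;0 0 0 0 0 0 0")

```text
clock: 9.15
tcp_pos: [0.4737, -0.1174, 0.0794]
orientation: [0.112, 0.007, 0.994, -0.005]
wrist_force: [-9.1, -0.1, 11.3]
finger_gap: 0.0146
```

```bash
python3 now.py; python3 - <<'E'
from h import *
snap('scene','s7.png');crop('pics/s7.png','pics/s7c.png',120,80,370,280,3)
snap('wrist','w7.png')
E
```

```text
9.15 [ 0.5672 -0.1194  0.0154] [ 0.0054  2.2931 -0.249 ] [-9.1391 -0.053  11.3062] lip [ 0.6122 -0.1194  0.0136]
```

View pics/s7c.png

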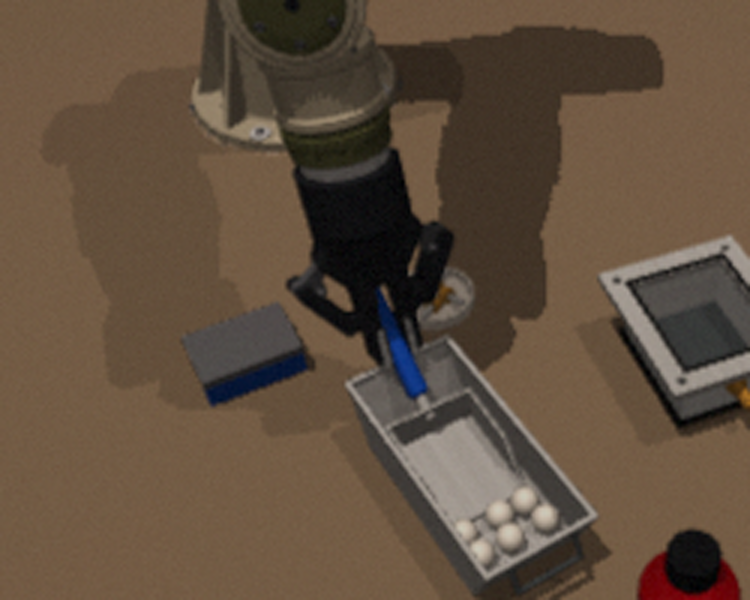

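View pics/w7.png

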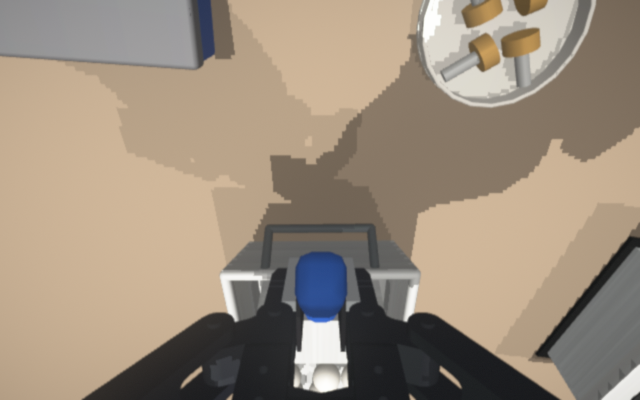

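```bash
python3 lip.py .618 -.1198 .017 -9 0 5; 
```

```text
5 x  -0.35 -0.01 -0.32  -0.03 1.34 0.00  |d|=4.8mm |w|=1.3
```

Emit:
play_rows(series="0 -0.05 0 -0.4 0 0 0;0 -0.3 0 -0.3 0 1.3 0;0 -0.3 0 -0.3 0 1.3 0;0 -0.3 0 -0.3 0 1.3 0;0 -0.3 0 -0.3 0 1.3 0;0 -0.3 0 -0.3 0 1.3 0;0 0 0 0 0 0 0")

```text
clock: 10.12
tcp_pos: [0.4884, -0.1179, 0.1013]
orientation: [0.058, 0.006, 0.998, -0.004]
wrist_force: [0.2, -0.6, -1.5]
finger_gap: 0.0149
```

```bash
python3 now.py; python3 lip.py .639 -.1198 .012 -9 0 5;python3 - <<'E'
from h import *
snap('top','t8.png');crop('pics/t8.png','pics/t8c.png',330,145,460,250,6)
p,Rs=scoop_now()
q=proj(cams.get_calibration('top'),p+Rs.apply([(.045,.037,0),(.045,-.037,0),(-.045,.037,.031),(-.045,-.037,.031)]))
print((q-[330,145]+.5)*6-.5)
E
```

```text
10.125 [ 0.5744 -0.1197  0.0276] [ 0.0481  8.5416 -0.1663] [ 0.1759 -0.5756 -1.5338] lip [ 0.6189 -0.1197  0.0209]
5 x  -0.40 0.00 0.20  -0.03 0.09 0.01  |d|=4.4mm |w|=0.1
[[154.0809 250.344 ]
 [312.2486 246.3888]
 [167.8576 426.9619]
 [333.9423 422.9469]]
```

View pics/t8c.png

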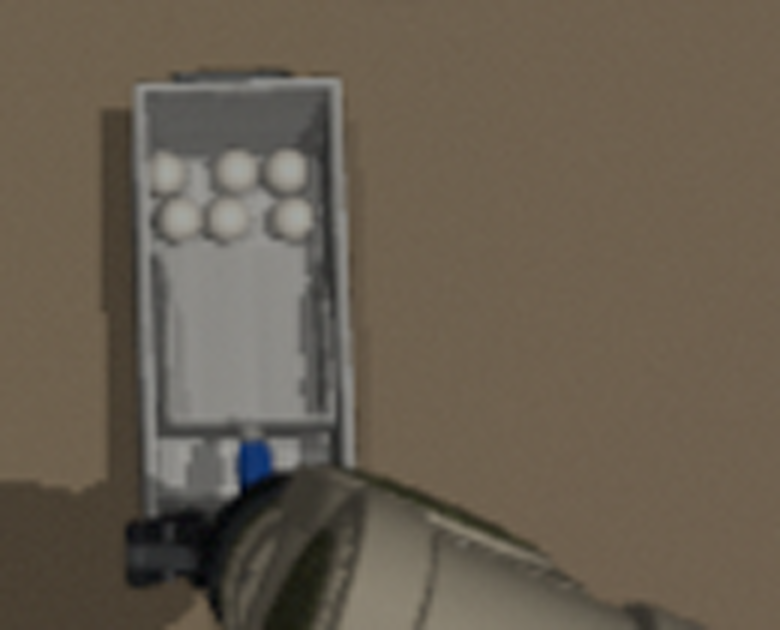

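Emit:
play_rows(series="0 -0.05 0 0.4 0 0 0;0 -0.05 0 0.35 0 0 0;0 0 0 0 0 0 0")

```text
clock: 10.55
tcp_pos: [0.4893, -0.1178, 0.0938]
orientation: [0.057, 0.007, 0.998, -0.004]
wrist_force: [-0.3, 0.6, -1.4]
finger_gap: 0.0148
```

```bash
python3 now.py; python3 lip.py .639 -.1198 .012 -9 0 4
```

```text
10.55 [ 0.5752 -0.1197  0.0199] [ 0.0217  8.5961 -0.1531] [-0.3493  0.591  -1.3795] lip [ 0.6197 -0.1197  0.0132]
4 x  -0.49 -0.00 0.06  -0.04 0.10 0.01  |d|=5.0mm |w|=0.1
```

Keep lowering gently to find the floor.

Emit:
play_rows(series="0 -0.02 0 0.15 0 0 0;0 -0.02 0 0.15 0 0 0;0 0 0 0 0 0 0")

```text
clock: 10.92
tcp_pos: [0.4905, -0.118, 0.0914]
orientation: [0.058, 0.007, 0.998, -0.004]
wrist_force: [-0.0, -0.0, -0.6]
finger_gap: 0.0144
```

```bash
python3 now.py; python3 lip.py .639 -.1198 .010 -9 0 4
```

```text
10.925 [ 0.5765 -0.1199  0.0176] [ 0.0224  8.5481 -0.1743] [-0.0413 -0.0253 -0.5741] lip [ 0.621  -0.1199  0.0109]
4 x  -0.46 0.00 0.05  -0.04 0.11 0.01  |d|=4.7mm |w|=0.1
```

Emit:
play_rows(series="0 -0.05 0 0.12 0 0 0;0 -0.45 0 0.08 0 0 0;0 -0.45 0 0.05 0 0 0;0 -0.45 0 0.05 0 0 0;0 -0.45 0 0.05 0 0 0;0 0 0 0 0 0 0")

```text
clock: 11.68
tcp_pos: [0.5099, -0.1184, 0.0901]
orientation: [0.058, 0.007, 0.998, -0.005]
wrist_force: [-0.7, 1.0, -2.1]
finger_gap: 0.0148
```

```bash
python3 now.py; python3 lip.py .655 -.1198 .009 -3 0 5;python3 - <<'E'
from h import *
snap('top','t9.png');crop('pics/t9.png','pics/t9c.png',330,145,460,250,6)
E
```

```text
11.675 [ 0.5959 -0.1202  0.0164] [ 0.0385  8.5206 -0.1892] [-0.6782  0.9924 -2.0502] lip [ 0.6404 -0.1202  0.0098]
5 x  -0.11 0.01 0.29  -0.05 -1.10 0.02  |d|=3.1mm |w|=1.1
```

View pics/t9c.png

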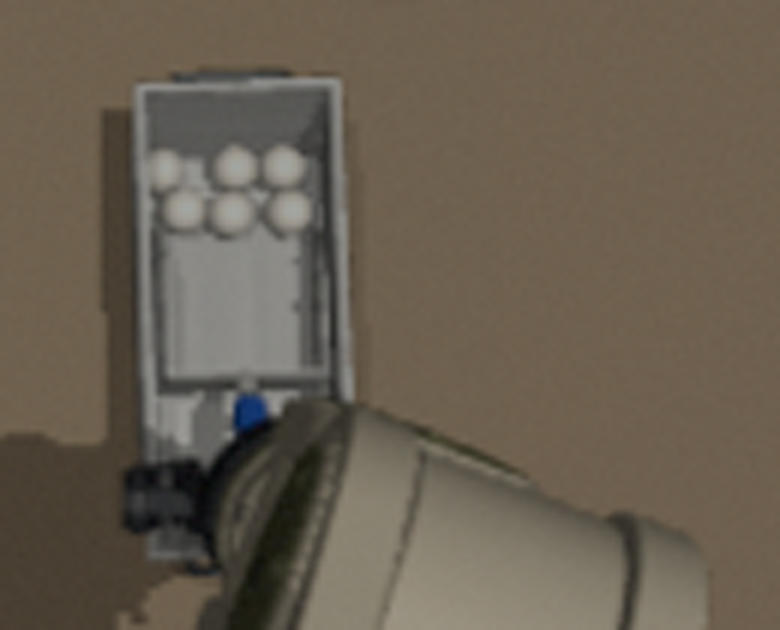

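Emit:
play_rows(series="0 -0.12 0 0.28 0 -1.1 0;0 -0.12 0 0.28 0 -1.1 0;0 -0.12 0 0.28 0 -1.1 0;0 -0.12 0 0.28 0 -1.1 0;0 -0.12 0 0.28 0 -1.1 0;0 0 0 0 0 0 0")

```text
clock: 12.48
tcp_pos: [0.5169, -0.1184, 0.0768]
orientation: [0.105, 0.007, 0.994, -0.005]
wrist_force: [-0.2, 0.0, -1.9]
finger_gap: 0.0148
```

```bash
python3 now.py; python3 lip.py .667 -.1198 .0095 -2.5 0 4;python3 - <<'E'
from h import *
snap('top','t10.png');crop('pics/t10.png','pics/t10c.png',330,145,460,250,6)
E
```

```text
12.475 [ 0.6095 -0.1203  0.0116] [ 0.038   3.0575 -0.2421] [-0.2285  0.0473 -1.8547] lip [ 0.6545 -0.1203  0.0092]
4 x  -0.28 0.01 0.09  -0.06 -0.14 0.02  |d|=3.0mm |w|=0.2
```

View pics/t10c.png

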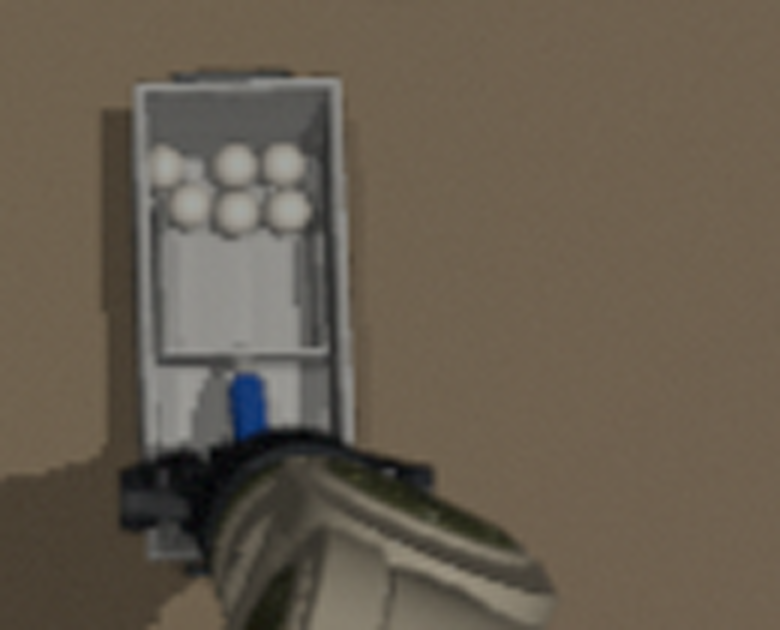

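Emit:
play_rows(series="0 -0.28 0 0.17 0 -0.2 0;0 -0.28 0 0.12 0 -0.2 0;0 -0.28 0 0.1 0 -0.2 0;0 -0.28 0 0.1 0 -0.2 0;0 0 0 0 0 0 0")

```text
clock: 13.15
tcp_pos: [0.5245, -0.1185, 0.0738]
orientation: [0.108, 0.007, 0.994, -0.005]
wrist_force: [-21.4, -2.6, 14.1]
finger_gap: 0.0148
```

```bash
python3 now.py; python3 lip.py .667 -.1198 .0095 -2.5 0 4;python3 - <<'E'
from h import *
snap('top','t11.png');crop('pics/t11.png','pics/t11c.png',330,145,460,250,6)
p,Rs=scoop_now()
q=proj(cams.get_calibration('top'),p+Rs.apply([(.045,.037,0),(.045,-.037,0),(-.045,.037,.031),(-.045,-.037,.031)]))
print((q-[330,145]+.5)*6-.5)
E
```

```text
13.15 [ 0.6174 -0.1206  0.009 ] [-0.0555  2.7778 -0.2916] [-21.435   -2.5852  14.1406] lip [ 0.6624 -0.1207  0.0069]
4 x  -0.12 0.01 -0.03  -0.08 -0.07 0.00  |d|=1.2mm |w|=0.1
[[151.3821 161.4703]
 [307.0995 157.7166]
 [162.9127 341.0578]
 [324.9662 337.3228]]
```

View pics/t11c.png

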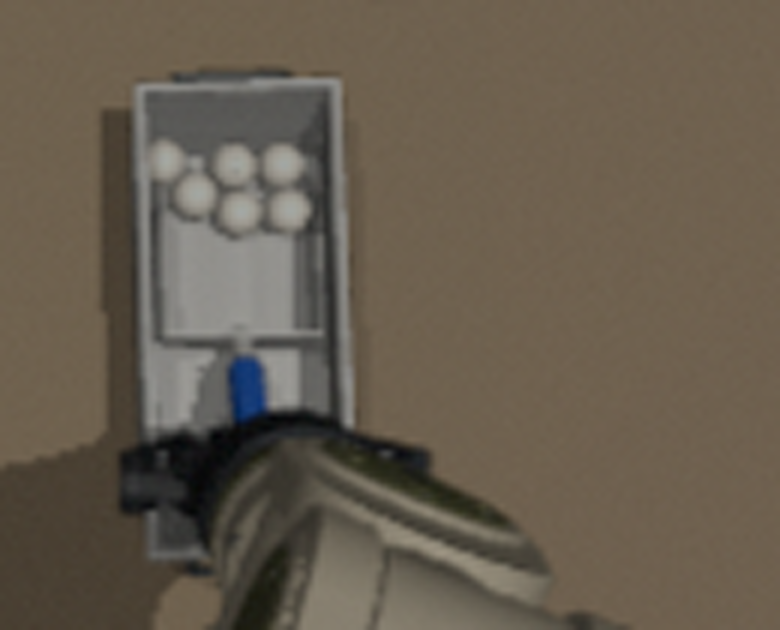

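```bash
cat > rear.py <<'E'
from h import *
import sys
# chain of rear-bottom poses: x y z up yaw n ...
a=list(map(float,sys.argv[1:])); s,Rt=tcp(); cur=(s['tcp_pos'],Rt)
for i in range(0,len(a),6):
    x,y,z,up,yaw,n=a[i:i+6]; R1=scoopR(np.radians(yaw),up); o=np.array([x,y,z])-R1.apply([-.045,0,0])
    t=tool_for(o,R1); show(*cur,*t,int(n)); cur=t
E
python3 rear.py .571 -.1205 .018 7 0 4  .570 -.1205 .046 18 0 6  .570 -.1205 .12 18 0 4
```

```text
4 x  0.29 -0.01 -0.02  -0.11 -2.44 0.03  |d|=2.9mm |w|=2.4
6 x  0.03 -0.00 -0.31  -0.02 -1.83 0.01  |d|=3.2mm |w|=1.8
4 x  -1.01 0.00 -1.55  0.00 0.00 0.00  |d|=18.5mm |w|=0.0
```

Emit:
play_rows(series="0 0.28 0 -0.05 0 -2.4 0;0 0.28 0 -0.05 0 -2.4 0;0 0.28 0 -0.05 0 -2.4 0;0 0.28 0 -0.05 0 -2.4 0;0 0.03 0 -0.32 0 -1.8 0;0 0.03 0 -0.32 0 -1.8 0;0 0.03 0 -0.32 0 -1.8 0")

```text
clock: 14.08
tcp_pos: [0.5135, -0.1185, 0.0822]
orientation: [0.242, 0.006, 0.97, -0.006]
wrist_force: [0.2, -0.2, -0.9]
finger_gap: 0.0143
```

```bash
python3 now.py; python3 rear.py .570 -.1205 .05 18 0 4  .570 -.1205 .12 18 0 4;python3 - <<'E'
from h import *
snap('top','t12.png');crop('pics/t12.png','pics/t12c.png',330,145,460,250,6)
E
```

```text
14.075 [ 0.6204 -0.1204  0.0448] [  0.0824 -12.827   -0.4843] [ 0.1509 -0.1875 -0.8785] lip [ 0.6643 -0.1202  0.0548]
4 x  0.11 -0.01 -0.33  -0.12 -1.29 0.09  |d|=3.5mm |w|=1.3
4 x  -0.96 0.00 -1.46  0.00 0.00 0.00  |d|=17.5mm |w|=0.0
```

View pics/t12c.png

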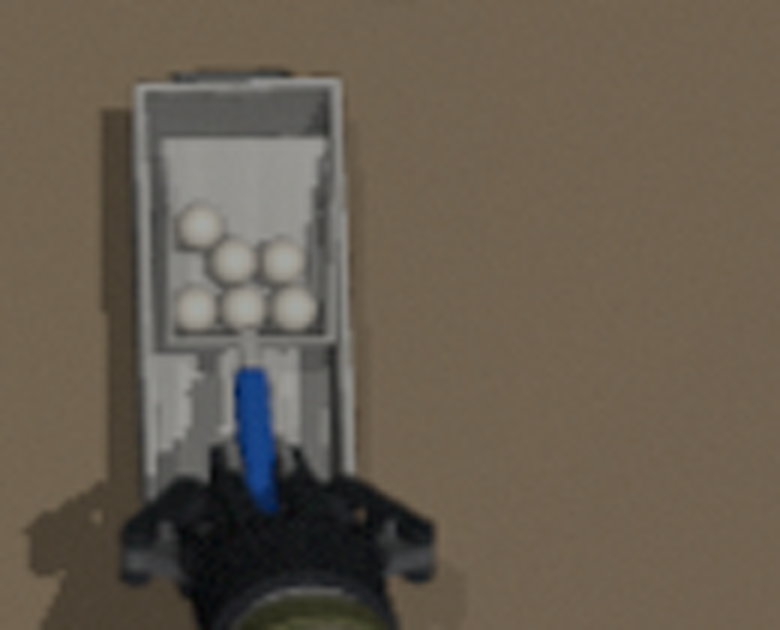

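Emit:
play_rows(series="0 0.1 0 -0.35 0 -1.3 0;0 0.1 0 -0.35 0 -1.3 0;0 0.1 0 -0.35 0 -1.3 0;0 0 0 -0.5 0 -1.3 0;0 -0.9 0 -1.45 0 0 0;0 -0.9 0 -1.45 0 0 0;0 -0.9 0 -1.45 0 0 0;0 -0.9 0 -1.45 0 0 0;0 -0.5 0 -0.8 0 0 0")

```text
clock: 15.25
tcp_pos: [0.5014, -0.1178, 0.1727]
orientation: [0.286, 0.005, 0.958, -0.006]
wrist_force: [-1.2, -1.0, -1.9]
finger_gap: 0.0145
```

```bash
cat > lipc.py <<'E'
from h import *
import sys
# chain of lip poses in canister frame (mm): x y z up yawrel n ; prints screw rows
a=list(map(float,sys.argv[1:])); s,Rt=tcp(); cur=(s['tcp_pos'],Rt)
Y=-.195; c=np.array([.5713,.1163,0])
for i in range(0,len(a),6):
    x,y,z,up,yaw,n=a[i:i+6]; R1=scoopR(Y+np.radians(yaw),up); o=c+R.from_euler('z',Y).apply(np.array([x,y,z])/1000)-R1.apply([.045,0,0])
    t=tool_for(o,R1); show(*cur,*t,int(n)); print('   tcp',t[0]); cur=t
E
python3 now.py; python3 lipc.py -30 0 145 18 0 12
```

```text
15.25 [ 0.6113 -0.1196  0.1453] [  0.0641 -18.0554  -0.5954] [-1.2308 -0.9698 -1.9416] lip [ 0.6541 -0.1194  0.1592]
12 x  1.01 2.16 -0.53  0.47 0.01 0.81  |d|=24.4mm |w|=0.9
   tcp [0.3924 0.1534 0.1587]
```

Emit:
play_rows(series="0 0.5 1.1 -0.3 0.25 0 0.4;0 1 2.2 -0.5 0.5 0 0.8;0 1 2.2 -0.5 0.5 0 0.8;0 1 2.2 -0.5 0.5 0 0.8;0 1 2.2 -0.5 0.5 0 0.8;0 1 2.2 -0.5 0.5 0 0.8;0 1 2.2 -0.5 0.5 0 0.8;0 1 2.2 -0.5 0.5 0 0.8;0 1 2.2 -0.5 0.5 0 0.8;0 1 2.2 -0.5 0.5 0 0.8;0 1 2.2 -0.5 0.5 0 0.8;0 0.5 1.1 -0.3 0.25 0 0.4")

```text
clock: 16.75
tcp_pos: [0.4004, 0.1361, 0.1551]
orientation: [0.283, 0.092, 0.954, -0.03]
wrist_force: [1.1, 0.2, -2.5]
finger_gap: 0.0147
```

```bash
python3 now.py; python3 lipc.py -28 0 105 14 0 5;  python3 - <<'E'
from h import *
snap('top','t13.png');crop('pics/t13.png','pics/t13c.png',220,145,350,250,6)
p,Rs=scoop_now()
q=proj(cams.get_calibration('top'),p+Rs.apply([(.045,.037,0),(.045,-.037,0),(-.045,.037,.031),(-.045,-.037,.031)]))
print((q-[220,145]+.5)*6-.5)
E
```

```text
16.75 [0.5081 0.1148 0.1273] [-10.6894 -17.5331  -3.6175] [ 1.1153  0.1764 -2.4529] lip [0.5503 0.1073 0.1411]
5 x  0.40 0.31 0.36  0.05 0.78 0.20  |d|=6.2mm |w|=0.8
   tcp [0.3957 0.1527 0.1293]
[[294.3025 377.6339]
 [470.5591 404.9379]
 [255.6168 606.2855]
 [433.4901 634.3469]]
```

View pics/t13c.png

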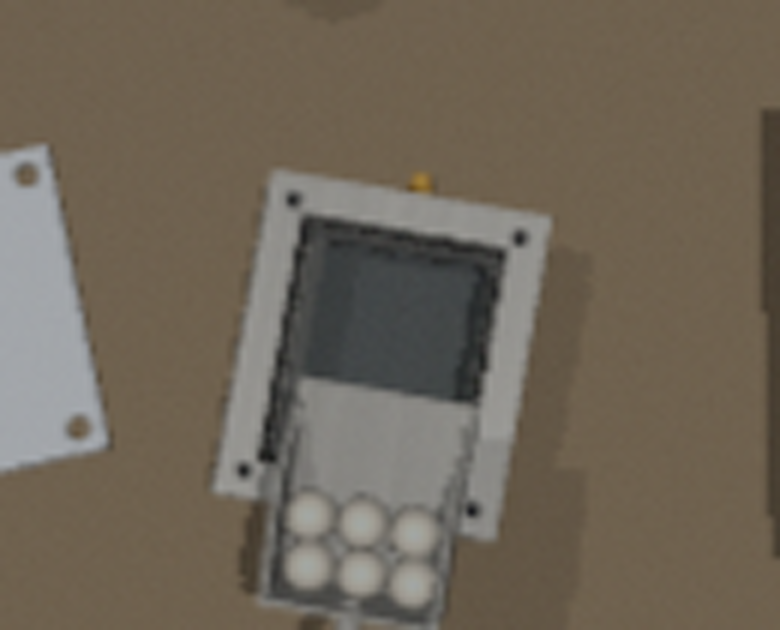

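Emit:
play_rows(series="0 0.4 0.3 0.36 0 0.8 0.2;0 0.4 0.3 0.36 0 0.8 0.2;0 0.4 0.3 0.36 0 0.8 0.2;0 0.4 0.3 0.36 0 0.8 0.2;0 0.4 0.3 0.36 0 0.8 0.2;0 0 0 0 0 0 0")

```text
clock: 17.55
tcp_pos: [0.398, 0.1509, 0.1304]
orientation: [0.25, 0.102, 0.962, -0.024]
wrist_force: [0.6, 0.1, -2.5]
finger_gap: 0.0145
```

```bash
python3 now.py; python3 lipc.py -28 0 85 4 0 5 -28 0 70 -10 0 7 -28 0 60 -30 0 8
```

```text
17.55 [0.5033 0.1285 0.0952] [-11.4957 -13.7413  -2.5677] [ 0.5758  0.0711 -2.5387] lip [0.5461 0.1201 0.1061]
5 x  -0.11 0.03 -0.05  0.06 1.99 -0.03  |d|=1.3mm |w|=2.0
   tcp [0.4021 0.1515 0.1352]
7 x  -0.29 0.00 -0.21  0.03 2.00 -0.01  |d|=3.5mm |w|=2.0
   tcp [0.4182 0.1483 0.1537]
8 x  -0.43 0.00 -0.39  0.03 2.50 -0.02  |d|=5.8mm |w|=2.5
   tcp [0.4539 0.1412 0.1826]
```

Emit:
play_rows(series="0 -0.1 0 -0.05 0.1 2 0;0 -0.1 0 -0.05 0.1 2 0;0 -0.1 0 -0.05 0.1 2 0;0 -0.1 0 -0.05 0.1 2 0;0 -0.1 0 -0.05 0.1 2 0;0 -0.3 0 -0.2 0 2 0;0 -0.3 0 -0.2 0 2 0;0 -0.3 0 -0.2 0 2 0;0 -0.3 0 -0.2 0 2 0;0 -0.3 0 -0.2 0 2 0;0 -0.3 0 -0.2 0 2 0;0 -0.3 0 -0.2 0 2 0")

```text
clock: 19.05
tcp_pos: [0.4188, 0.1465, 0.1539]
orientation: [0.045, 0.106, 0.993, -0.007]
wrist_force: [0.3, 0.1, -2.4]
finger_gap: 0.0144
```

```bash
python3 now.py; python3 lipc.py  -28 0 60 -30 0 8;  python3 - <<'E'
from h import *
snap('top','t14.png');crop('pics/t14.png','pics/t14c.png',220,145,350,250,6)
E
```

```text
19.05 [0.5009 0.1284 0.078 ] [-11.5918   9.752    2.1117] [ 0.2855  0.0727 -2.4099] lip [0.5443 0.1196 0.0702]
8 x  -0.42 0.02 -0.39  0.05 2.50 -0.05  |d|=5.7mm |w|=2.5
   tcp [0.4539 0.1412 0.1826]
```

View pics/t14c.png

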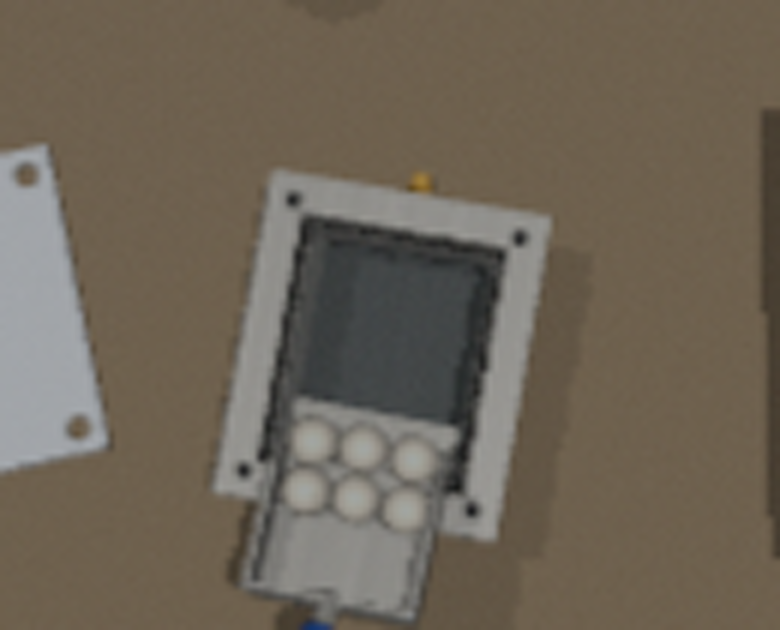

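Emit:
play_rows(series="0 -0.4 0 -0.38 0 2.5 0;0 -0.4 0 -0.38 0 2.5 0;0 -0.4 0 -0.38 0 2.5 0;0 -0.4 0 -0.38 0 2.5 0;0 -0.4 0 -0.38 0 2.5 0;0 -0.4 0 -0.38 0 2.5 0;0 -0.4 0 -0.38 0 2.5 0;0 -0.4 0 -0.38 0 2.5 0;0 0 0 0 0 0 0;0 0 0 0 0 0 0")

```text
clock: 20.35
tcp_pos: [0.4511, 0.1396, 0.1817]
orientation: [-0.128, 0.106, 0.986, 0.012]
wrist_force: [-0.9, 0.3, -1.9]
finger_gap: 0.0147
```

```bash
python3 now.py; python3 - <<'E'
from h import *
snap('top','t15.png');crop('pics/t15.png','pics/t15c.png',220,145,350,250,6)
snap('scene','s15.png')
E
```

```text
20.35 [0.503  0.1279 0.0816] [-13.2693  29.172    6.931 ] [-0.8742  0.2908 -1.9266] lip [0.5412 0.1203 0.0592]
```

View pics/t15c.png

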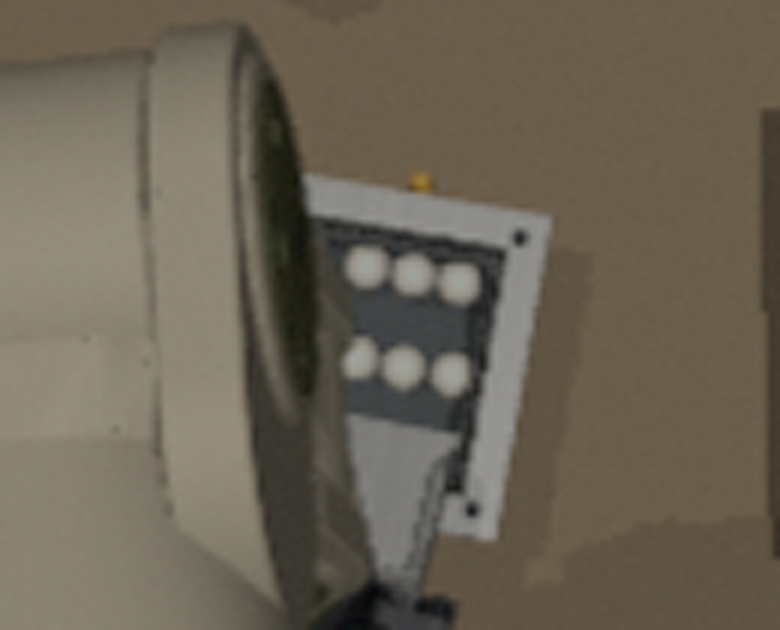

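View pics/s15.png

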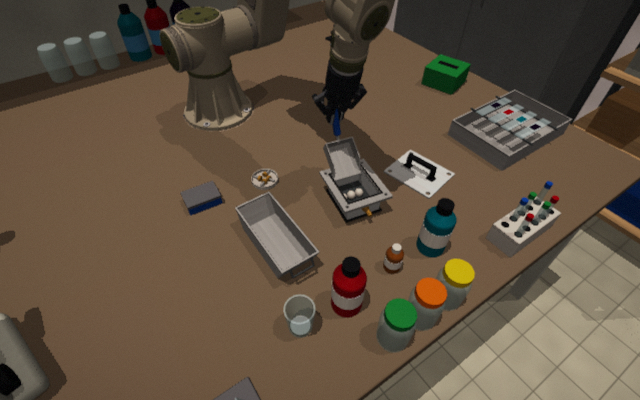

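```bash
python3 - <<'E'
from h import *
s,Rt=tcp(); p1=s['tcp_pos']+[-.01,0,.075]; show(s['tcp_pos'],Rt,p1,Rt,3)
t=tool_for([.595,-.31,.10],scoopR(0,0)); show(p1,Rt,*t,15); print(t[0])
for k in range(0,16,3):
    d,w=seg(p1,Rt,*t,15); P=p1.copy();Q=Rt
    for i in range(k): P=P+Q.apply(d/100);Q=Q*R.from_rotvec(np.radians(w))
    a,b=S(); o=P+Q.apply(a); print(P,o, o+(Q*b).apply([.045,0,0]),o+(Q*b).apply([-.045,0,0]))
E
```

```text
3 x  0.95 -0.08 -2.33  0.00 0.00 0.00  |d|=25.2mm |w|=0.0
15 x  -0.76 -2.93 0.63  -0.00 -1.99 -0.77  |d|=30.9mm |w|=2.1
[ 0.499  -0.3083  0.1602]
[0.4408 0.1397 0.2569] [0.4926 0.128  0.1568] [0.5309 0.1203 0.1344] [0.4544 0.1357 0.1793]
[0.4411 0.0499 0.2336] [0.5035 0.0393 0.1396] [0.5441 0.0329 0.1213] [0.4629 0.0457 0.1579]
[ 0.4473 -0.0401  0.2116] [ 0.5195 -0.0491  0.1248] [ 0.562  -0.054   0.1109] [ 0.477  -0.0442  0.1387]
[ 0.4592 -0.1299  0.1917] [ 0.5403 -0.1369  0.113 ] [ 0.5842 -0.1403  0.1036] [ 0.4964 -0.1335  0.1223]
[ 0.4765 -0.2194  0.1744] [ 0.5656 -0.224   0.1045] [ 0.6104 -0.2257  0.0999] [ 0.5209 -0.2222  0.1092]
[ 0.499  -0.3083  0.1602] [ 0.595 -0.31   0.1  ] [ 0.64 -0.31  0.1 ] [ 0.55 -0.31  0.1 ]
```

Emit:
play_rows(series="0 0.95 0 -2.3 0 0 0;0 0.95 0 -2.3 0 0 0;0 0.95 0 -2.3 0 0 0;0 -0.75 -2.9 0.6 0 -2 -0.8;0 -0.75 -2.9 0.6 0 -2 -0.8;0 -0.75 -2.9 0.6 0 -2 -0.8;0 -0.75 -2.9 0.6 0 -2 -0.8;0 -0.75 -2.9 0.6 0 -2 -0.8;0 -0.75 -2.9 0.6 0 -2 -0.8;0 -0.75 -2.9 0.6 0 -2 -0.8;0 -0.75 -2.9 0.6 0 -2 -0.8;0 -0.75 -2.9 0.6 0 -2 -0.8")

```text
clock: 21.95
tcp_pos: [0.4596, -0.1251, 0.1931]
orientation: [0.029, 0.044, 0.999, 0.003]
wrist_force: [-0.6, -0.8, -1.0]
finger_gap: 0.0148
```

Emit:
play_rows(series="0 -0.75 -2.9 0.6 0 -2 -0.8;0 -0.75 -2.9 0.6 0 -2 -0.8;0 -0.75 -2.9 0.6 0 -2 -0.8;0 -0.75 -2.9 0.6 0 -2 -0.8;0 -0.75 -2.9 0.6 0 -2 -0.8;0 -0.75 -2.9 0.6 0 -2 -0.8;0 0 0 0 0 0 0")

```text
clock: 22.82
tcp_pos: [0.4996, -0.3022, 0.1628]
orientation: [0.133, 0.004, 0.991, -0.003]
wrist_force: [0.5, 0.2, -0.9]
finger_gap: 0.0147
```

```bash
python3 now.py; python3 - <<'E'
from h import *
snap('top','t16.png');crop('pics/t16.png','pics/t16c.png',220,145,350,250,6);crop('pics/t16.png','pics/t16d.png',340,145,470,250,6)
s,Rt=tcp();p,Rs=scoop_now()
t=tool_for([p[0],p[1],.004],scoopR(0,0)); show(s['tcp_pos'],Rt,*t,4)
q=proj(cams.get_calibration('top'),p+Rs.apply([(.045,.037,0),(.045,-.037,0),(-.045,.037,.031),(-.045,-.037,.031)]))
print((q-[340,145]+.5)*6-.5)
E
```

```text
22.825 [ 0.5957 -0.3034  0.1028] [ 0.3528 -0.0839 -0.1123] [ 0.5467  0.1735 -0.851 ] lip [ 0.6407 -0.3031  0.1028]
4 x  0.64 0.02 2.38  0.02 0.01 0.10  |d|=24.7mm |w|=0.1
[[529.6218 168.3358]
 [701.2048 162.9527]
 [561.3027 371.6959]
 [739.8051 366.2305]]
```

View pics/t16d.png

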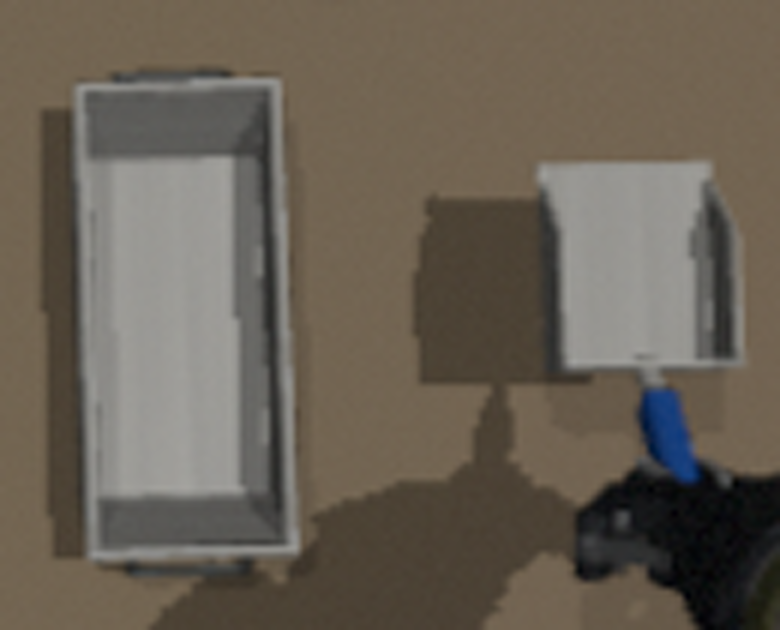

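View pics/t16c.png

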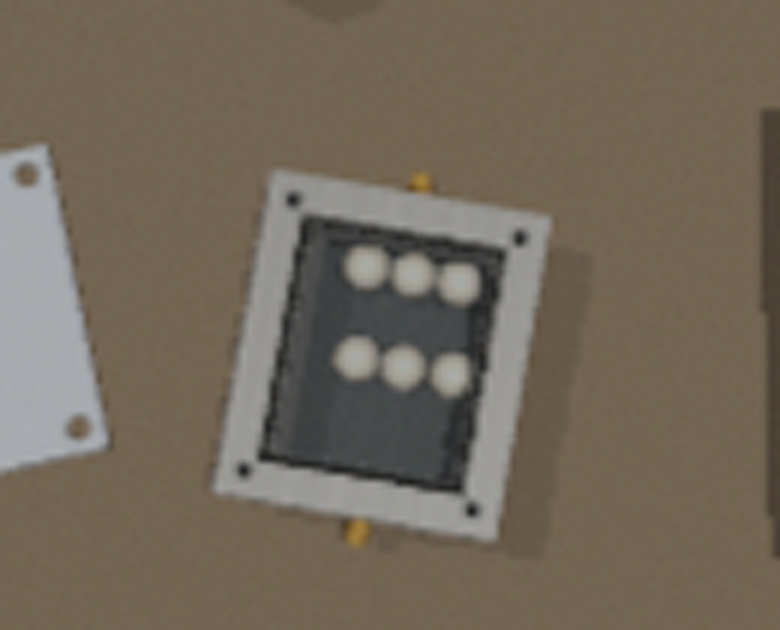

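Emit:
play_rows(series="0 0.64 0 2.4 0 0 0;0 0.64 0 2.4 0 0 0;0 0.64 0 2.4 0 0 0;0 0.5 0 1.9 0 0 0;0 0.08 0 0.3 0 0 0;0 0 0 0 0 0 0")

```text
clock: 23.62
tcp_pos: [0.5009, -0.3006, 0.0664]
orientation: [0.133, 0.002, 0.991, -0.003]
wrist_force: [0.8, 1.1, -0.1]
finger_gap: 0.0149
```

```bash
python3 now.py
```

```text
23.625 [ 0.597  -0.3015  0.0063] [ 0.5324 -0.0909 -0.0783] [ 0.8395  1.1479 -0.121 ] lip [ 0.642  -0.3011  0.0064]
```

Emit:
play_rows(series="0 0.06 0 0.25 0 0 0;0 0.05 0 0.2 0 0 0;0 0 0 0 0 0 0")

```text
clock: 24.0
tcp_pos: [0.5009, -0.3013, 0.0613]
orientation: [0.133, 0.003, 0.991, -0.003]
wrist_force: [1.1, -0.0, -1.7]
finger_gap: 0.0146
```

```bash
python3 now.py
```

```text
24.0 [ 0.597  -0.3023  0.0013] [ 0.4819 -0.0922 -0.0817] [ 1.1388 -0.0255 -1.7132] lip [ 0.642  -0.3019  0.0014]
```

Emit:
play_rows(series="0 0.04 0 0.15 0 0 0;0 0 0 0 0 0 0")

```text
clock: 24.25
tcp_pos: [0.5011, -0.3015, 0.0601]
orientation: [0.133, 0.003, 0.991, -0.003]
wrist_force: [-1.4, 0.2, 2.1]
finger_gap: 0.0145
```

```bash
python3 now.py; python3 - <<'E'
from h import *
snap('scene','s17.png');crop('pics/s17.png','pics/s17c.png',100,130,300,330,3)
E
```

```text
24.25 [ 0.5973 -0.3025  0.0002] [ 0.4811 -0.13   -0.0979] [-1.427   0.171   2.1048] lip [ 0.6423 -0.3022  0.0003]
```

View pics/s17c.png

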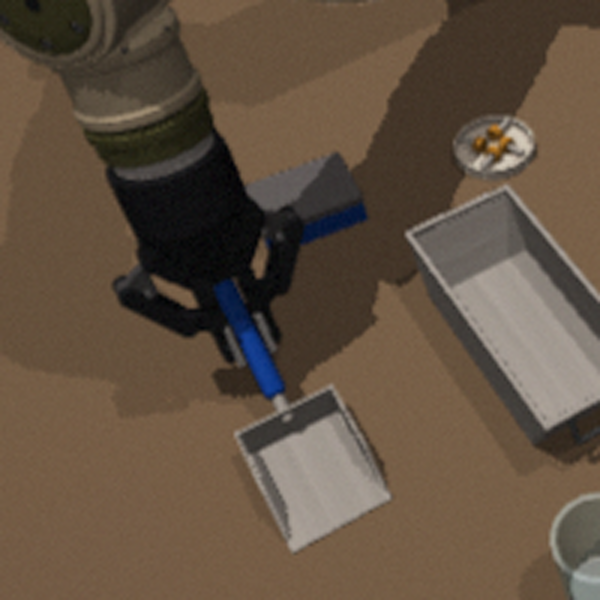

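Emit:
play_rows(series="25 0 0 0 0 0 0;60 0 0 0 0 0 0;60 0 0 0 0 0 0;60 0 0 -0.8 0 0 0;60 0 0 -2 0 0 0;60 0 0 -4 0 0 0;60 0 0 -4 0 0 0", newtons=80)

```text
clock: 25.18
tcp_pos: [0.472, -0.3004, 0.1651]
orientation: [0.133, 0.003, 0.991, -0.002]
wrist_force: [0.1, -1.1, -0.3]
finger_gap: 0.0512
```

```bash
python3 - <<'E'
from h import *
snap('top','t18.png');crop('pics/t18.png','pics/t18d.png',340,145,470,250,6)
s,Rt=tcp(); print(s['clock'],s['tcp_pos'],s['joint_pos'])
# cover pre-grasp
c=np.array([.5947,.3301,0]);yaw=.2; g=c+[0,0,.041]; T=toolR(yaw,0)
p1=s['tcp_pos']+[-.04,.0,.06]; 
show(s['tcp_pos'],Rt,g+[0,0,.16],T,18)
E
```

```text
25.225 [ 0.4732 -0.3023  0.1709] [-0.8062  0.1645 -0.3817  0.8265  0.1869 -0.7824]
18 x  -1.02 3.44 -0.06  -0.12 0.86 -0.65  |d|=35.9mm |w|=1.1
```

View pics/t18d.png

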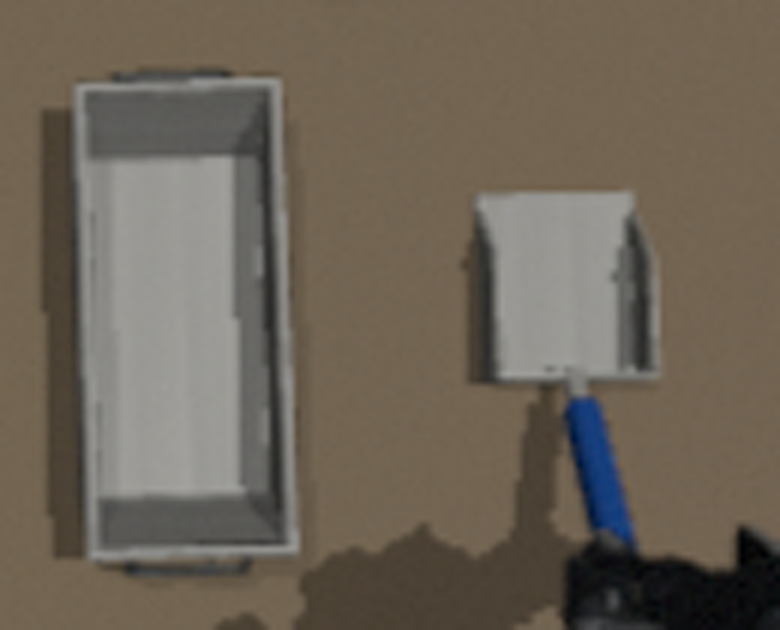

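Emit:
play_rows(series="70 -0.5 1.7 -0.5 0 0.85 -0.65;70 -1 3.45 -0.2 -0.1 0.85 -0.65;70 -1 3.45 0 -0.1 0.85 -0.65;70 -1 3.45 0 -0.1 0.85 -0.65;70 -1 3.45 0 -0.1 0.85 -0.65;70 -1 3.45 0 -0.1 0.85 -0.65;70 -1 3.45 0 -0.1 0.85 -0.65;70 -1 3.45 0 -0.1 0.85 -0.65;70 -1 3.45 0 -0.1 0.85 -0.65;70 -1 3.45 0 -0.1 0.85 -0.65;70 -1 3.45 0 -0.1 0.85 -0.65;70 -1 3.45 0 -0.1 0.85 -0.65")

```text
clock: 26.72
tcp_pos: [0.5592, 0.1039, 0.1867]
orientation: [0.043, -0.066, 0.997, -0.002]
wrist_force: [0.4, -0.9, 0.8]
finger_gap: 0.0595
```

Emit:
play_rows(series="70 -1 3.45 0 -0.1 0.85 -0.65;70 -1 3.45 0 -0.1 0.85 -0.65;70 -1 3.45 0 -0.1 0.85 -0.65;70 -1 3.45 0 -0.1 0.85 -0.65;70 -1 3.45 0 -0.1 0.85 -0.65;70 -1 3.45 0 -0.1 0.85 -0.65;70 0 0 0 0 0 0;70 0 0 0 0 0 0")

```text
clock: 27.72
tcp_pos: [0.5853, 0.3158, 0.1881]
orientation: [-0.002, -0.1, 0.995, -0.001]
wrist_force: [-0.2, 0.2, 0.5]
finger_gap: 0.0596
```

```bash
python3 - <<'E'
from h import *
s,Rt=tcp(); print(s['clock'],s['tcp_pos'],s['joint_pos'],Rt.as_matrix())
c=snap('wrist','w20.png'); print(c)
crop('pics/w20.png','pics/w20c.png',180,80,460,360,2)
T=toolR(.2,0);show(s['tcp_pos'],Rt,np.array([.5947,.3301,.2]),T,4)
E
```

```text
27.725 [0.5853 0.3158 0.1881] [ 0.3749  0.5159  0.1999  1.2595 -0.0016  0.1748] [[-0.98   -0.1988 -0.0038]
 [-0.1988  0.98   -0.0032]
 [ 0.0043 -0.0024 -1.    ]]
{'fx': 349.91715616805044, 'fy': 349.91715616805044, 'cx': 320.4910607782352, 'cy': 203.72885875639628, 'rvec': array([-1.8413, -2.2563, -0.3655]), 'tvec': array([-0.1918, -0.6255,  0.1195])}
4 x  -0.30 0.30 -0.30  -0.03 -0.06 0.00  |d|=5.2mm |w|=0.1
```

View pics/w20.png

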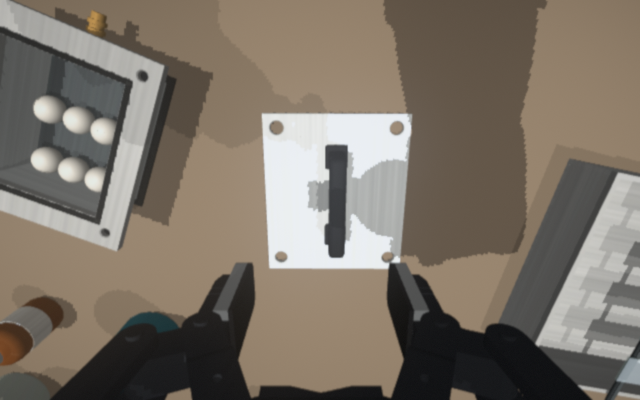

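```bash
python3 - <<'E'
from h import *
crop('pics/w20.png','pics/w20c.png',250,100,420,280,4 and 3)
crop('pics/w20.png','pics/w20d.png',250,100,420,280,4)
E
```

```text
(no output)
```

View pics/w20c.png

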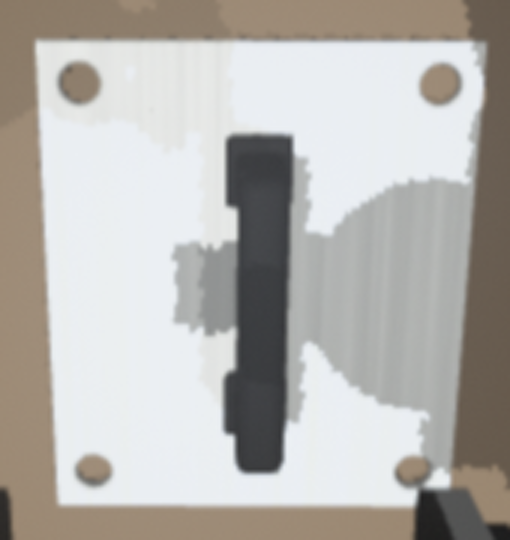

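```bash
python3 - <<'E'
from h import *
c=cams.get_calibration('wrist')
P=[(250+(x+.5)/3-.5,100+(y+.5)/3-.5) for x,y in [(79,82),(440,83),(413,471),(93,471)]]
r,e=fit(c,P,[(-.062,-.052,.005),(-.062,.052,.005),(.062,.052,.005),(.062,-.052,.005)],[.59,.33,.2]); print(r,e)
s,Rt=tcp(); T=toolR(r[2],0)
p1=[r[0],r[1],.10]; show(s['tcp_pos'],Rt,p1,T,5); show(p1,T,[r[0],r[1],.041],T,3)
E
```

```text
[0.5965 0.3306 0.1984] [0.2181 0.1204 0.1544 0.2004]
5 x  -0.28 0.26 1.77  -0.03 -0.04 0.01  |d|=18.1mm |w|=0.1
3 x  0.00 0.00 1.97  0.00 0.00 0.00  |d|=19.7mm |w|=0.0
```

Emit:
play_rows(series="60 -0.28 0.26 1.75 0 0 0;60 -0.28 0.26 1.75 0 0 0;60 -0.28 0.26 1.75 0 0 0;60 -0.28 0.26 1.75 0 0 0;60 -0.28 0.26 1.75 0 0 0;60 0 0 0 0 0 0")

```text
clock: 28.52
tcp_pos: [0.5961, 0.3307, 0.099]
orientation: [-0.003, -0.1, 0.995, -0.002]
wrist_force: [-0.3, -0.3, 0.0]
finger_gap: 0.0514
```

```bash
python3 - <<'E'
from h import *
s,Rt=tcp(); print(s['clock'],s['tcp_pos'],s['wrist_force'])
T=toolR(.199,0);show(s['tcp_pos'],Rt,np.array([.596,.3305,.042]),T,4)
snap('wrist','w21.png')
E
```

```text
28.525 [0.5961 0.3307 0.099 ] [-0.2503 -0.2692  0.0446]
4 x  -0.00 -0.00 1.42  -0.03 -0.09 0.01  |d|=14.2mm |w|=0.1
```

View pics/w21.png

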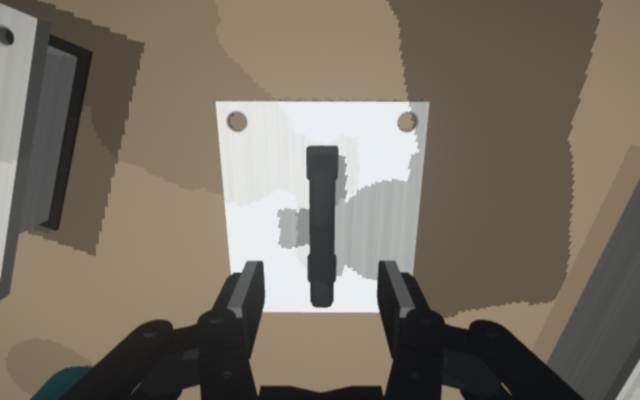

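Emit:
play_rows(series="60 0 0 1.4 0 -0.1 0;60 0 0 1.4 0 -0.1 0;60 0 0 1.4 0 -0.1 0;60 0 0 1.4 0 -0.1 0;60 0 0 0.05 0 0 0;30 0 0 0 0 0 0;0 0 0 0 0 0 0;0 0 0 0 0 0 0;0 0 0 0 0 0 0;0 0 0 0 0 0 0", newtons=100)

```text
clock: 29.82
tcp_pos: [0.5979, 0.3312, 0.046]
orientation: [0.003, -0.099, 0.995, -0.0]
wrist_force: [-0.9, 0.4, 5.9]
finger_gap: 0.0119
```

```bash
python3 - <<'E'
from h import *
s,Rt=tcp(); print(s['clock'],s['tcp_pos'],s['wrist_force'],s['finger_gap'],Rt.as_matrix())
snap('wrist','w22.png')
E
```

```text
29.825 [0.5979 0.3312 0.046 ] [-0.8521  0.3611  5.9032] 0.011872035567176911 [[-0.9802 -0.1979  0.0063]
 [-0.1979  0.9802  0.    ]
 [-0.0062 -0.0012 -1.    ]]
```

View pics/w22.png

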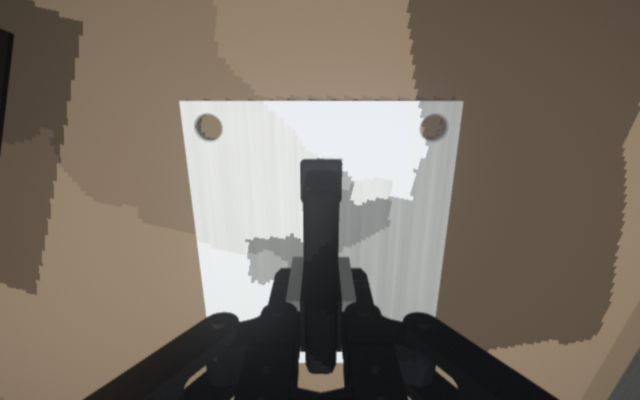

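```bash
python3 - <<'E'
from h import *
crop('pics/w22.png','pics/w22a.png',170,90,270,150,6)
crop('pics/w22.png','pics/w22b.png',390,90,490,150,6)
a=cv2.imread('pics/w22a.png');b=cv2.imread('pics/w22b.png');cv2.imwrite('pics/w22c.png',np.vstack([a[:298],b[:298]]))
E
```

```text
(no output)
```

View pics/w22c.png

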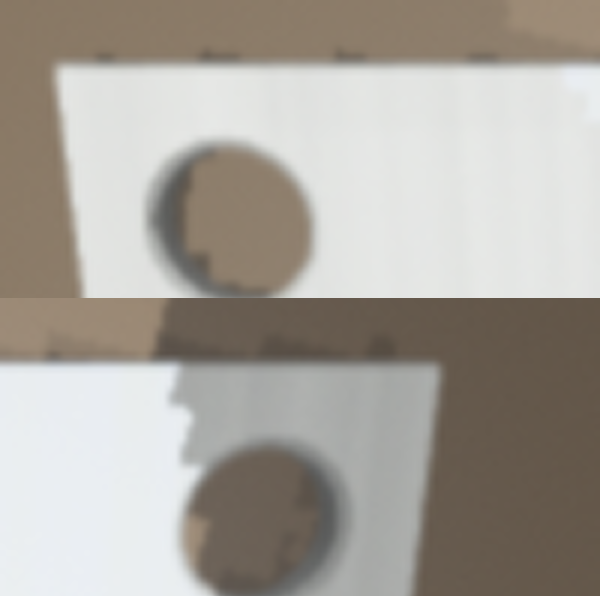

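```bash
python3 - <<'E'
from h import *
c=cams.get_calibration('wrist')
f=lambda x,y,x0:(x0+(x+.5)/6-.5,90+(y+.5)/6-.5)
P=[f(55,66,170),f(230,222,170),f(441,66,390),f(265,222,390)]
M=[(-.074,-.064),(-.062,-.052),(-.074,.064),(-.062,.052)]
for z in (.003,.005,.007,.009):
    r,e=fit(c,P,[(*m,z) for m in M],[.59,.33,.2]); print(z,r,e)
s,Rt=tcp()
a=.1985
json.dump(0,open('dummy','w'))
p1=s['tcp_pos']+[0,0,.03]; show(s['tcp_pos'],Rt,p1,Rt,3)
E
```

```text
0.003 [0.5965 0.331  0.2006] [1.4191 1.2982 1.4583 1.2589]
0.005 [0.5964 0.331  0.2006] [0.6761 0.621  0.6613 0.6484]
0.007 [0.5963 0.331  0.2006] [2.2341 1.7261 2.1938 1.768 ]
0.009 [0.5962 0.331  0.2006] [4.009  3.1241 3.9631 3.161 ]
3 x  -0.01 -0.00 -1.00  0.00 0.00 0.00  |d|=10.0mm |w|=0.0
```

```bash
python3 - <<'E'
from h import *
s,Rt=tcp(); yaw=.2006
json.dump([Rt.inv().apply(np.array([.5964,.3310,0])-s['tcp_pos']).tolist(),(Rt.inv()*R.from_euler('z',yaw)).as_quat().tolist()],open('C.json','w'))
E
cat > cov.py <<'E'
from h import *
import sys
def C(): a,b=json.load(open('C.json')); return np.array(a),R.from_quat(b)
def cov_now():
    s,Rt=tcp(); a,b=C(); return s['tcp_pos']+Rt.apply(a),Rt*b
def tool_cov(p,yaw):
    a,b=C(); Rt=R.from_euler('z',yaw)*b.inv(); return np.array(p)-Rt.apply(a),Rt
if __name__=='__main__':
    p,Rc=cov_now(); s,Rt=tcp(); print(s['clock'],p,Rc.as_euler('zyx'),'F',s['wrist_force'],'gap',s['finger_gap'],'M',s['ft_torque'])
    a=list(map(float,sys.argv[1:])); cur=(s['tcp_pos'],Rt)
    for i in range(0,len(a),5):
        t=tool_cov(a[i:i+3],a[i+3]); show(*cur,*t,int(a[i+4])); cur=t
E
python3 cov.py .5964 .331 .06 .2006 4 .5964 .331 .13 .2006 4
```

```text
29.875 [0.5964 0.331  0.    ] [ 0.2006  0.     -0.    ] F [-0.6351  0.2101  6.2851] gap 0.011387266771069333 M [ 0.0348  0.2373 -0.0227]
4 x  -0.01 -0.00 -1.50  0.00 -0.00 0.00  |d|=15.0mm |w|=0.0
4 x  -0.01 -0.00 -1.75  0.00 0.00 0.00  |d|=17.5mm |w|=0.0
```

Emit:
play_rows(series="0 0 0 -0.5 0 0 0;0 0 0 -1 0 0 0;0 0 0 -1.5 0 0 0;0 0 0 -1.5 0 0 0;0 0 0 -1.5 0 0 0;0 0 0 0 0 0 0")

```text
clock: 30.62
tcp_pos: [0.5983, 0.3315, 0.1074]
orientation: [0.004, -0.099, 0.995, -0.0]
wrist_force: [-1.7, 0.2, -2.9]
finger_gap: 0.0117
```

```bash
python3 - <<'E'
from h import *
snap('wrist','w23.png');snap('scene','s23.png');crop('pics/s23.png','pics/s23c.png',300,80,500,260,4)
E
python3 cov.py .5713 .1163 .13 -.195 10
```

```text
30.725 [0.5956 0.3308 0.0592] [ 0.2006  0.0011 -0.0005] F [-0.4938 -0.7122 -5.0833] gap 0.012052194814764224 M [-0.0262 -0.0177 -0.0284]
10 x  0.29 -2.16 -0.71  0.01 -0.00 2.27  |d|=22.9mm |w|=2.3
```

View pics/w23.png

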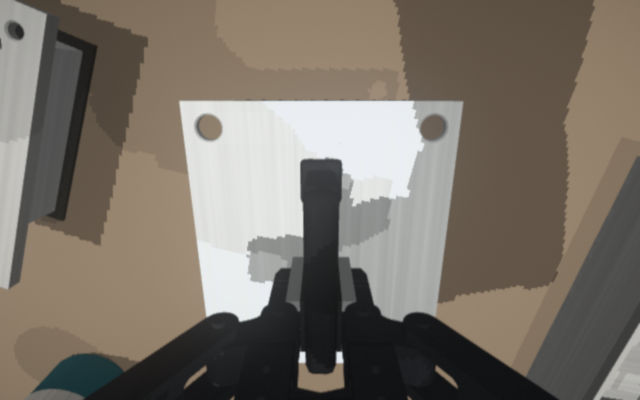

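View pics/s23c.png

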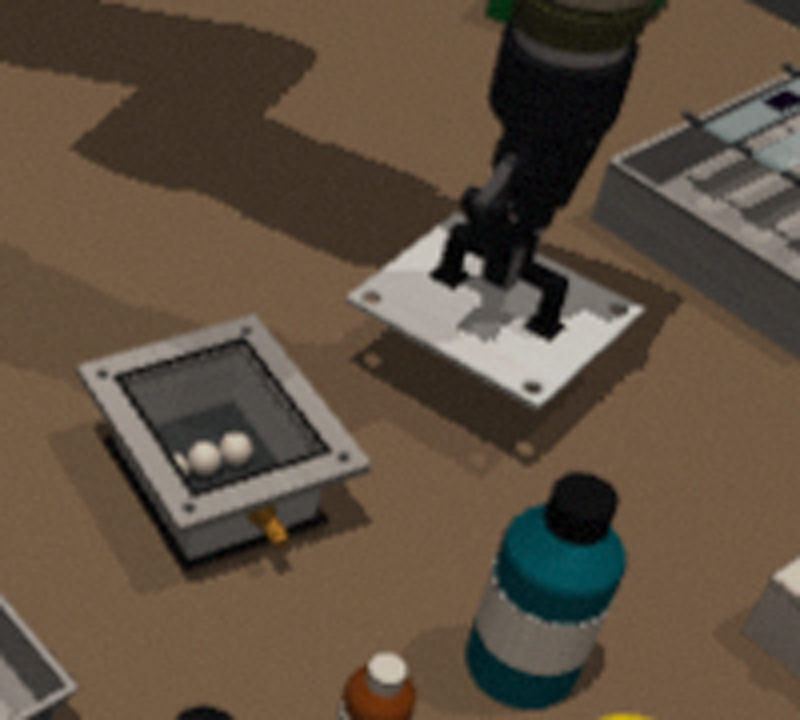

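Emit:
play_rows(series="0 0 0 -1.5 0 0 0;0 0 0 -3 0 0 0;0 0 0 -2.5 0 0 0;0 0.15 -1 0 0 0 1.1;0 0.3 -2.15 0 0 0 2.3;0 0.3 -2.15 0 0 0 2.3;0 0.3 -2.15 0 0 0 2.3;0 0.3 -2.15 0 0 0 2.3;0 0.3 -2.15 0 0 0 2.3;0 0.3 -2.15 0 0 0 2.3;0 0.3 -2.15 0 0 0 2.3;0 0.3 -2.15 0 0 0 2.3")

```text
clock: 32.22
tcp_pos: [0.5797, 0.1474, 0.1751]
orientation: [0.002, 0.072, 0.997, -0.0]
wrist_force: [0.1, 0.0, -3.8]
finger_gap: 0.0117
```

```bash
python3 cov.py .5713 .1163 .13 -.195 4
```

```text
32.225 [0.5783 0.1478 0.1291] [-0.1424  0.001   0.0014] F [ 0.1227  0.0248 -3.8142] gap 0.011730201708939679 M [-0.0404  0.0288  0.024 ]
4 x  0.05 -0.81 -0.02  0.02 -0.02 0.75  |d|=8.1mm |w|=0.8
```

Emit:
play_rows(series="0 0.05 -0.8 0 0 0 0.75;0 0.05 -0.8 0 0 0 0.75;0 0.05 -0.8 0 0 0 0.75;0 0.05 -0.8 0 0 0 0.75;0 0 0 0 0 0 0;0 0 0 0 0 0 0")

```text
clock: 32.98
tcp_pos: [0.573, 0.1177, 0.175]
orientation: [0.002, 0.097, 0.995, -0.0]
wrist_force: [0.2, -0.5, -4.5]
finger_gap: 0.0117
```

```bash
python3 cov.py .5713 .1163 .085 -.195 4; python3 - <<'E'
from h import *
snap('wrist','w24.png');snap('top','t24.png');crop('pics/t24.png','pics/t24c.png',220,145,350,250,6)
E
```

```text
32.975 [0.5716 0.1182 0.129 ] [-0.1919  0.001   0.0019] F [ 0.1548 -0.5322 -4.4828] gap 0.011741345619988137 M [ 0.014  -0.0149 -0.0124]
4 x  0.01 -0.05 1.10  0.02 -0.02 0.04  |d|=11.0mm |w|=0.1
```

View pics/w24.png

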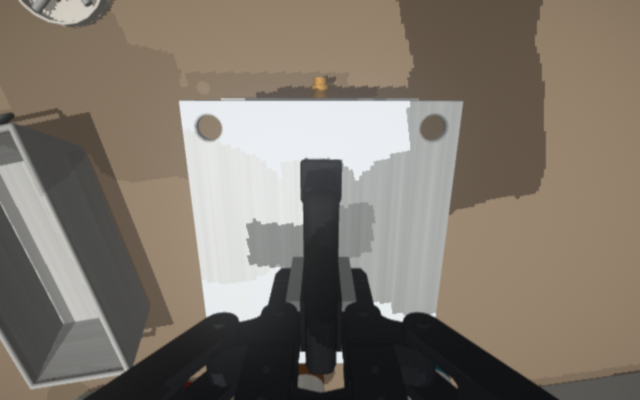

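View pics/t24c.png

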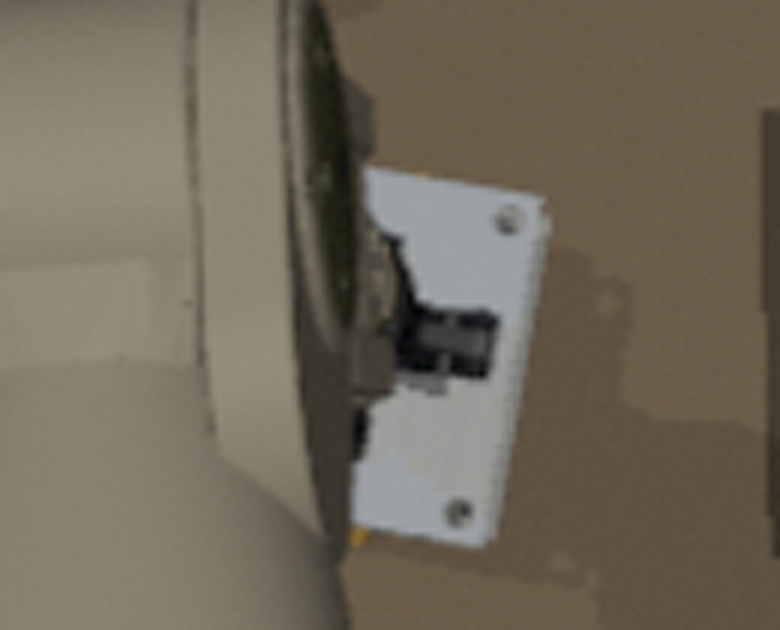

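```bash
python3 - <<'E'
from h import *
c=cams.get_calibration('top')
P=[(220+(x+.5)/6-.5,145+(y+.5)/6-.5) for x,y in [(509,220),(459,512)]]
for z in (.131,.134,.137): print(fit(c,P,[(.062,-.052,z),(-.062,-.052,z)],[.57,.116,-.19]))
E
```

```text
(array([ 0.5705,  0.1174, -0.1884]), array([0.0171, 0.0167]))
(array([ 0.5703,  0.1173, -0.1884]), array([0.0624, 0.0612]))
(array([ 0.5701,  0.1171, -0.1884]), array([0.1423, 0.1396]))
```

Emit:
play_rows(series="0 0 -0.05 1.1 0 0 0;0 0 -0.05 1.1 0 0 0;0 0 -0.05 1.1 0 0 0.1;0 0 -0.05 1 0 0 0.1;0 0 0 0 0 0 0;0 0 0 0 0 0 0")

```text
clock: 33.83
tcp_pos: [0.573, 0.1155, 0.1321]
orientation: [0.003, 0.098, 0.995, -0.0]
wrist_force: [0.1, 0.4, -3.6]
finger_gap: 0.0118
```

```bash
python3 cov.py .5713 .1163 .072 -.195 2; python3 - <<'E'
from h import *
snap('wrist','w25.png');snap('top','t25.png');crop('pics/t25.png','pics/t25c.png',270,165,320,240,8)
snap('scene','s25.png');crop('pics/s25.png','pics/s25c.png',300,140,420,240,6)
E
```

```text
33.825 [0.5715 0.116  0.0861] [-0.1956  0.0007  0.0018] F [ 0.1072  0.3862 -3.6492] gap 0.011808794860365669 M [ 0.0013 -0.0323 -0.0547]
2 x  0.02 0.02 0.71  0.05 -0.03 -0.02  |d|=7.1mm |w|=0.1
```

View pics/t25c.png

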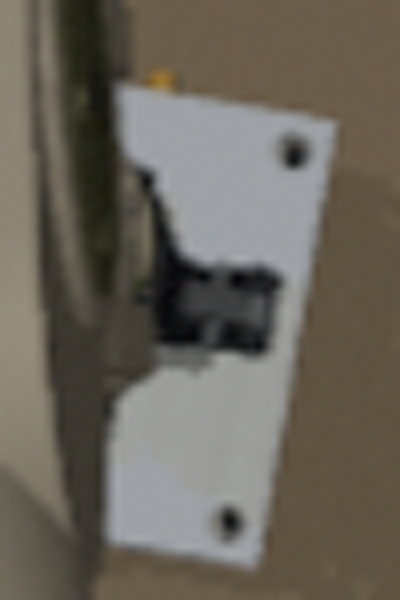

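View pics/s25c.png

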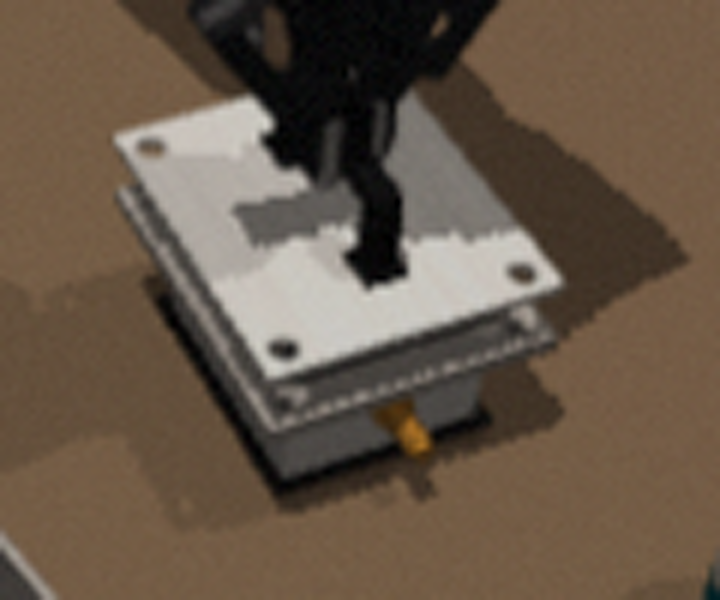

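View pics/w25.png

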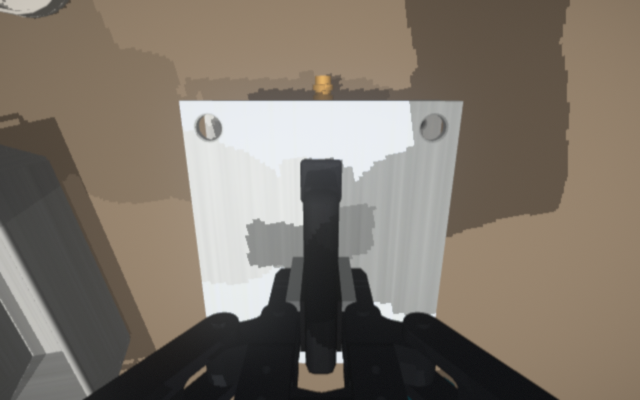

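Emit:
play_rows(series="0 0 0 0.5 0.05 0 0;0 0 0 0.4 0.05 0 0;0 0 0.03 0.3 0 0 0;0 0 0 0 0 0 0;0 0 0 0 0 0 0")

```text
clock: 34.6
tcp_pos: [0.5729, 0.1158, 0.12]
orientation: [0.002, 0.098, 0.995, -0.001]
wrist_force: [-0.4, 0.1, -3.1]
finger_gap: 0.0115
```

```bash
python3 cov.py .5713 .1163 .072 -.195 1; python3 - <<'E'
from h import *
snap('wrist','w26.png');snap('top','t26.png');crop('pics/t26.png','pics/t26c.png',270,165,320,240,8)
snap('scene','s26.png');crop('pics/s26.png','pics/s26c.png',300,140,420,240,6)
a=cv2.imread('pics/w26.png');cv2.imwrite('pics/w26c.png',cv2.resize(np.hstack([a[90:150,180:250],a[90:150,395:465]]),None,fx=5,fy=5,interpolation=cv2.INTER_CUBIC))
E
```

```text
34.6 [0.5715 0.1162 0.074 ] [-0.1956  0.0014  0.    ] F [-0.4212  0.0591 -3.0981] gap 0.011469053910013198 M [-0.0148  0.0021 -0.0303]
1 x  0.03 0.00 0.20  -0.01 -0.08 -0.03  |d|=2.0mm |w|=0.1
```

View pics/t26c.png

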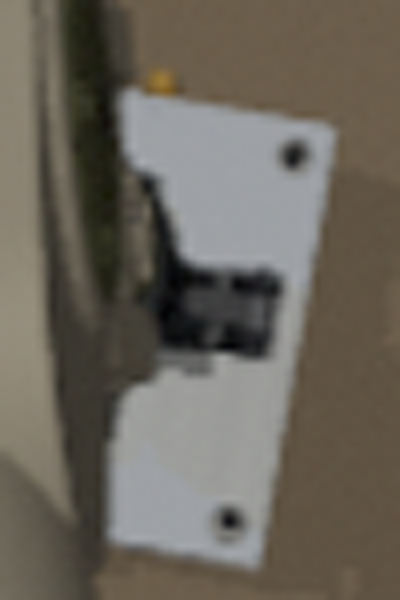

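View pics/s26c.png

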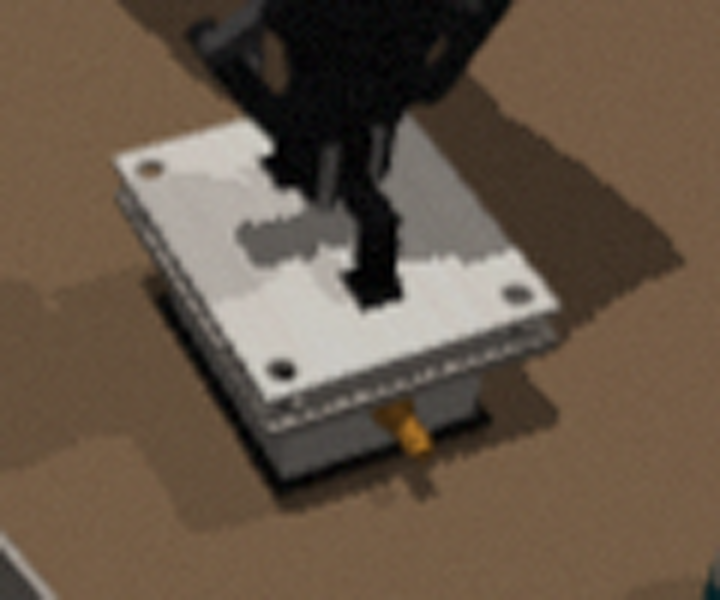

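View pics/w26c.png

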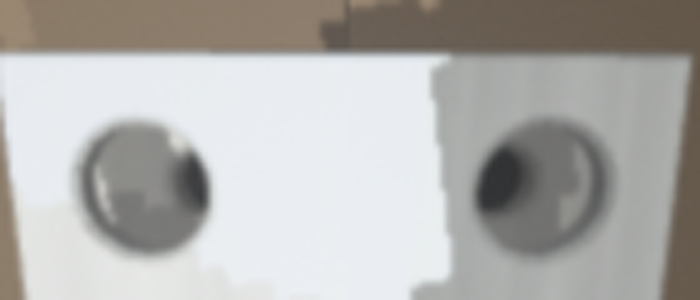

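```bash
python3 - <<'E'
from cov import *
p,Rc=cov_now(); print(p)
def pts(z): return [(x*.001,y*.001,z) for x,y in [(-62,-52),(-62,52),(62,-52)]]
cw=cams.get_calibration('wrist'); ct=cams.get_calibration('top')
for g in (.010,.012,.008):
  h=p+Rc.apply(pts(.005)); t=p+Rc.apply(pts(-g))
  H=proj(cw,h);T=proj(cw,t)
  f=lambda q,x0,o:((q[0]-x0+.5)*5-.5+o,(q[1]-90+.5)*5-.5)
  print(g,'wrist hole',f(H[0],180,0),f(H[1],395,350),'thread',f(T[0],180,0),f(T[1],395,350))
  H=proj(ct,h);T=proj(ct,t); print('  top off px*8',((T-H)*8)[[0,2]].ravel(), ((H-[270,165]+.5)*8-.5)[[0,2]].ravel())
E
python3 - <<'E'
import cv2,numpy as np
a=cv2.imread('pics/t26.png');b=cv2.imread('pics/t24.png')
r=lambda x,y:cv2.resize(a[y:y+16,x:x+16],None,fx=20,fy=20,interpolation=cv2.INTER_CUBIC)
cv2.imwrite('pics/t26h.png',np.hstack([r(299,176),r(291,222)]))
E
```

```text
[0.5716 0.1163 0.0742]
0.01 wrist hole (np.float64(138.19975148910967), np.float64(188.30590697232265)) (np.float64(543.0922660776413), np.float64(188.2913968257643)) thread (np.float64(184.2470505471773), np.float64(170.0837377994429)) (np.float64(497.76369773436767), np.float64(170.0505707034286))
  top off px*8 [3.098  0.0582 2.104  5.4737] [225.7909 520.1311 291.4992 151.6371]
0.012 wrist hole (np.float64(138.19975148910967), np.float64(188.30590697232265)) (np.float64(543.0922660776413), np.float64(188.2913968257643)) thread (np.float64(189.8302671174069), np.float64(167.87430708466357)) (np.float64(492.26821671241066), np.float64(167.83911515908014))
  top off px*8 [3.5041 0.0658 2.3799 6.1914] [225.7909 520.1311 291.4992 151.6371]
0.008 wrist hole (np.float64(138.19975148910967), np.float64(188.30590697232265)) (np.float64(543.0922660776413), np.float64(188.2913968257643)) thread (np.float64(178.54218201327694), np.float64(172.34130950636757)) (np.float64(503.3790507954977), np.float64(172.31026437007762))
  top off px*8 [2.6903 0.0505 1.827  4.7532] [225.7909 520.1311 291.4992 151.6371]
```

View pics/t26h.png

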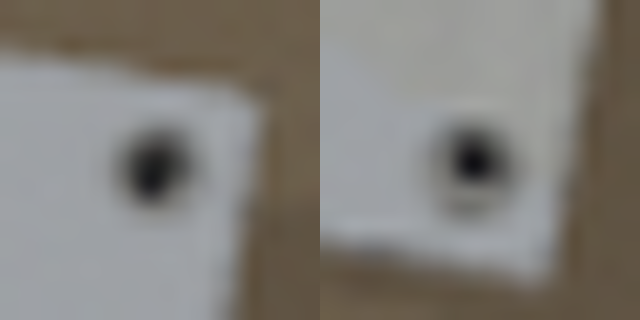

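```bash
python3 cov.py .5728 .1172 .0725 -.195 1
```

```text
34.75 [0.5716 0.1163 0.0742] [-0.1956  0.0011  0.    ] F [-0.1437  0.574  -3.4873] gap 0.011771021932817783 M [ 0.0275  0.0019 -0.0036]
1 x  -0.10 0.12 0.17  -0.01 -0.06 -0.03  |d|=2.2mm |w|=0.1
```

Emit:
play_rows(series="0 -0.1 0.12 0.15 0 0 0;0 0 0 0 0 0 0;0 0 0 0 0 0 0;0 0 0 0 0 0 0")

```text
clock: 35.25
tcp_pos: [0.5741, 0.1168, 0.1185]
orientation: [0.002, 0.098, 0.995, -0.001]
wrist_force: [0.1, 0.3, -4.3]
finger_gap: 0.0117
```

```bash
python3 cov.py .5728 .1172 .0725 -.195 1; python3 - <<'E'
from h import *
snap('wrist','w27.png');snap('top','t27.png');snap('scene','s27.png')
a=cv2.imread('pics/w27.png');cv2.imwrite('pics/w27c.png',cv2.resize(np.hstack([a[90:150,180:250],a[90:150,395:465]]),None,fx=5,fy=5,interpolation=cv2.INTER_CUBIC))
a=cv2.imread('pics/t27.png')
r=lambda x,y:cv2.resize(a[y:y+16,x:x+16],None,fx=20,fy=20,interpolation=cv2.INTER_CUBIC)
cv2.imwrite('pics/t27h.png',np.hstack([r(299,176),r(291,222)]))
crop('pics/s27.png','pics/s27c.png',310,150,400,220,8)
E
```

```text
35.25 [0.5727 0.1172 0.0725] [-0.1956  0.0014 -0.    ] F [ 0.0828  0.3049 -4.2544] gap 0.011715009209489568 M [-0.0135  0.0003  0.0093]
1 x  -0.01 0.00 0.00  -0.02 -0.08 -0.03  |d|=0.1mm |w|=0.1
```

View pics/t27h.png

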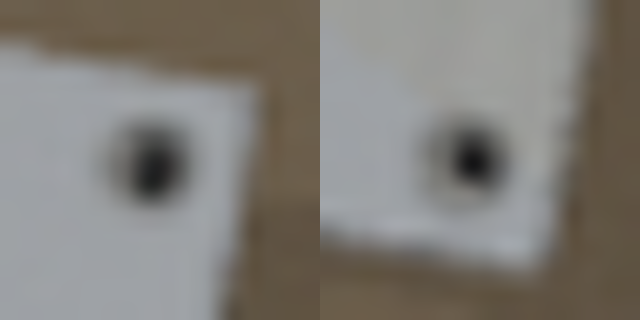

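View pics/w27c.png

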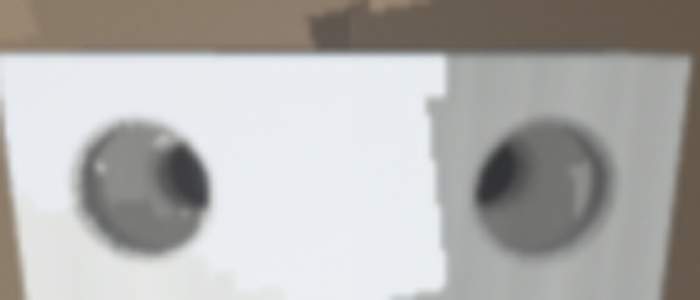

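View pics/s27c.png

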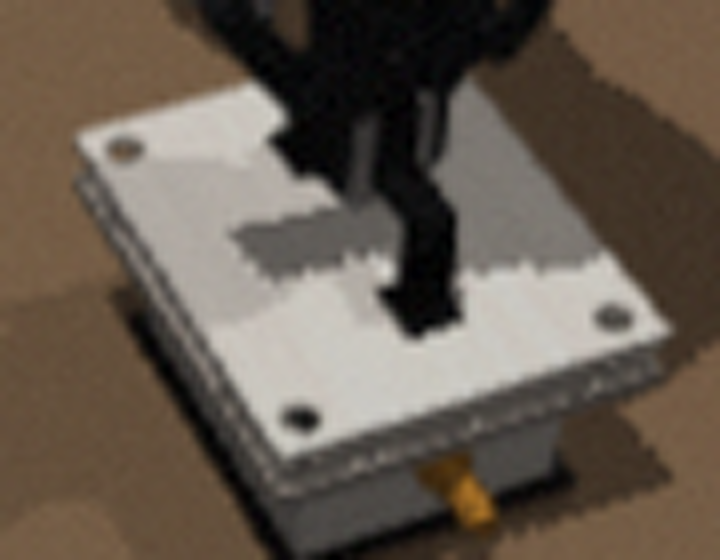

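Emit:
play_rows(series="0 -0.04 0 0 0 -0.08 0;0 0 0 0 0 0 0;0 0 0 0 0 0 0;0 0 0 0 0 0 0;0 0 0 0 0 0 0;0 0 0 0 0 0 0")

```text
clock: 36.15
tcp_pos: [0.5745, 0.1167, 0.1185]
orientation: [0.003, 0.098, 0.995, -0.001]
wrist_force: [-0.2, 0.7, -3.3]
finger_gap: 0.0116
```

```bash
python3 cov.py .5730 .1172 .0725 -.195 1; python3 - <<'E'
from h import *
snap('wrist','w28.png');snap('top','t28.png');snap('scene','s28.png')
a=cv2.imread('pics/w28.png');cv2.imwrite('pics/w28c.png',cv2.resize(np.hstack([a[90:150,180:250],a[90:150,395:465]]),None,fx=5,fy=5,interpolation=cv2.INTER_CUBIC))
print(get_state()['qvel'])
E
```

```text
36.15 [0.5731 0.1171 0.0725] [-0.1956 -0.     -0.0002] F [-0.1541  0.7218 -3.3387] gap 0.011553471001084998 M [ 0.0346  0.0123 -0.0021]
1 x  0.01 0.00 0.00  -0.01 0.00 -0.03  |d|=0.1mm |w|=0.0
[-0.0017 -0.0015  0.0025  0.0013  0.0004  0.0004]
```

View pics/w28c.png

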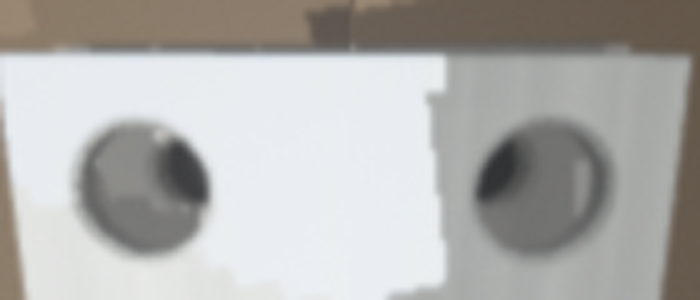

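View pics/s28.png

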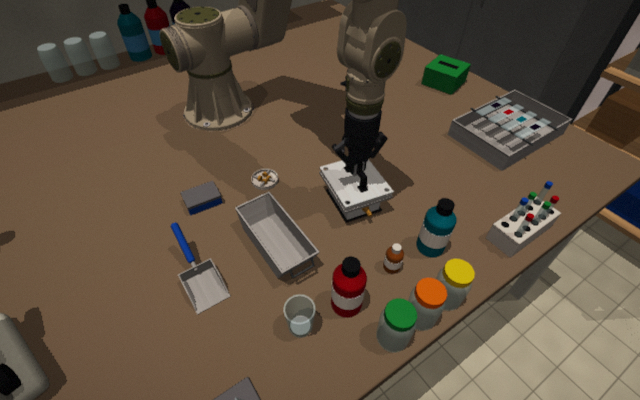

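The cover sits level and steady about 1 cm above the flange. The threads show symmetrically through both visible holes, and the scoop and bystanders are in place. Handing in.

```bash
python3 -c "
from workcell import workorder
print(workorder.hand_in())"
```

```text
the job is handed in; nothing more can be done
None
```

I handed the job in at about 36 s, with the cover plate still held over the canister.

- **Balls:** All six went from the pan into the canister in one scoop. The pictures show none on the bench, and the fingers never went near them.
- **Scoop:** It stands on its base on the far side of the pan, well clear of the canister, and is released.
- **Cover:** By the arm's own readings, its underside is about 10.5 mm above the flange and level to within about 0.1°. The joints were essentially still and the wrist force showed no contact with the flange.
- **Hole alignment:** I checked it through two holes in the wrist view and two in the top view. My last estimates put the holes within about 0.5 mm of the threads. One top-view hole disagreed and suggested about 1.3 mm too far back. I nudged the plate 0.4 mm forward for that and rechecked only with the wrist camera, so that hole may still be about 1 mm off, inside the 3 mm of slack. The fourth hole was hidden from those views by the arm.
- **Bystanders:** The last scene picture shows the bottles, jar, dish and slide box where they stood.

**Pressed the pan rim:** on the first try at scooping, the fingertips pressed on the pan's rear rim. The wrist force reached 55 N up and 34 N back, about 65 N in all, which is under the 120 N limit. I backed off and came in with the handle higher. It was probably the fingertips rather than the gripper's body that touched, judging from the geometry, so the 40 N limit on the body should not apply.

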